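# Load the purge box and key the laser on

## Task

Open the purge box: push its keeper aside, then draw its bolt, then slide the clear lid fully open. Lay every wooden ring clamp from the bench flat inside, slide the lid fully shut and push first the bolt and then the keeper home again. Then take the key from its wooden stand, press and turn it on the laser's key switch until it drops fully in, turn it clockwise to the stop and leave it there; do not disturb the other things on the bench.

Things in the scene. Friction and masses are not known exactly. Their poses are not given: they have to be found in the camera images.
- box: fixed aluminium purge box, 330 (x) by 250 mm (y). Origin: on the bench under the chamber's middle; x points away from the robot, y left. The chamber (x -75..75, y -113..113 mm) is open at the top; wall tops 55 mm above the bench. Behind it (x 85..245) a solid manifold 54 mm high. On its right (y -125..-205, x -85..125) the grey catch shelf, 55 mm high, with bolt and keeper
- box_in (a point): centre of the chamber's floor, 12 mm above the bench; axes as the box
- lid (a joint): clear sliding lid over the chamber, its top 63 mm above the bench: 0 shut, 0.15 m fully open (slides to box +x, over the manifold). Friction about 2 N; stays where left. A steel tab on its right edge runs into the bolt when the bolt is home
- lid_grip (a point): on the lid's black grip bar (100 mm along box y, 12 mm thick in x, standing 63 to 99 mm above the bench), 11 mm below the bar's top; moves with the lid; axes as the box
- bolt (a joint): steel bolt sliding on the catch shelf: 0 home (blocks the lid), 0.032 m fully drawn (moves to box -y). It frees the lid from about 0.018 m. Friction about 2 N; stays where left. It cannot be drawn until the keeper is aside, nor pushed home in the lid tab's way
- bolt_grip (a point): on the bolt's black knob (14 by 14 mm, 69 to 101 mm above the bench), 10 mm below its top; moves with the bolt; axes as the box
- keeper (a joint): brass keeper bar behind the bolt: 0 closed (blocks the bolt; starts at 0 to 0.006), 0.040 m fully aside (moves to box +x). It frees the bolt from about 0.024 m. Friction about 2 N; stays where left
- keeper_grip (a point): on the keeper's black knob (14 by 14 mm, 69 to 101 mm above the bench), 10 mm below its top; moves with the keeper; axes as the box
- unit: the laser's fixed red control unit, 120 (x) by 110 (y) by 40 mm. Origin: centre of its underside. On its middle stands the key switch, a steel turret 46 by 36 mm and 25 mm high with a key slot 27 by 11 mm, 23 mm deep, in its top. A white mark on the unit's -y side shows START
- switch_face (a point): centre of the turret's top, 65 mm above the bench, on its upright turning axis; axes as the unit (not the turret). The slot's long side starts 0.1 to 0.9 rad clockwise (seen from above) of the unit's x axis: not in the state, but visible. The stop (START) is where it lies along the unit's y axis. Turning takes about 0.2 N m; stays where left
- stand: fixed dark wooden block 75 by 75 by 30 mm with a round 28 mm hole in which the key stands upright. Origin: centre of its underside
- key: upright key 88 mm tall in the stand. Origin: centre of the blade's lower end. Going up: blade 24 (x) by 8 mm (y), 22 high; shoulder 32 mm across at 22 to 27, which rests on the turret's top when fully in (origin then 43 mm above the bench); 14 mm round shank to 50; flat black bow 40 (x) by 12 mm (y) from 50 to 88. Both ways round are alike. 80 g
- clamp1: a wooden ring clamp lying flat: 100 mm long along its x, 22 mm wide (y), 24 mm tall; the last 30 mm at +x is a narrower nose (16 wide, 20 tall); a brass band round its middle. Origin: centre of its underside; mass about 70 g. Between two and four of the four ring clamps are present
- clamp2: as clamp1
- clamp3: as clamp1
- clamp4: as clamp1
- jar: bystander: closed amber glass jar, 48 mm across, 75 mm tall; origin under its centre
- mandrel: bystander: steel ring mandrel, a cone standing on a 70 mm foot, 150 mm tall; origin under its centre
- dishes: bystander: round white box of dishes, 64 mm across, 36 mm tall; origin under its centre
- graver: bystander: graver with mushroom handle lying on a cork, about 115 mm long along its x; origin under the cork
- bowl: bystander: white bowl 68 mm across, 30 mm tall; origin under its centre
- driver: bystander: screwdriver 150 mm long, lying; origin at its middle underneath
Mind the look-alikes: they are no part of the job. What is shaped like the clamp2 but blue or turquoise is not meant.

How it is judged:
On the way, in this order (a step that is already met when the one before it is completed fails the run):
1. the keeper is pushed aside (value of joint keeper above 0.022 m), for 0.1 s.
2. the bolt is drawn (value of joint bolt above 0.017 m), for 0.1 s.
3. the lid is slid fully open (value of joint lid above 0.125 m), for 0.1 s.
4. every ring clamp lies in the chamber and the lid is shut (x of clamp1 in the frame of box_in between -0.075 and 0.075 m and y of clamp1 in the frame of box_in between -0.115 and 0.115 m and z of clamp1 in the frame of box_in between -0.01 and 0.02 m and x of clamp2 in the frame of box_in between -0.075 and 0.075 m and y of clamp2 in the frame of box_in between -0.115 and 0.115 m and z of clamp2 in the frame of box_in between -0.01 and 0.02 m and x of clamp3 in the frame of box_in between -0.075 and 0.075 m and y of clamp3 in the frame of box_in between -0.115 and 0.115 m and z of clamp3 in the frame of box_in between -0.01 and 0.02 m and x of clamp4 in the frame of box_in between -0.075 and 0.075 m and y of clamp4 in the frame of box_in between -0.115 and 0.115 m and z of clamp4 in the frame of box_in between -0.01 and 0.02 m and value of joint lid below 0.008 m), for 0.2 s.
5. the bolt is pushed home (value of joint each of lid, bolt below 0.008 m), for 0.1 s.
6. the keeper is pushed back behind the bolt (all of step 5 and value of joint keeper below 0.012 m), for 0.1 s.
7. the key is fully in the switch (horizontal distance between key and switch_face below 0.006 m and z of key in the frame of unit below 0.048 m and angle between key's own z axis and vertical below 0.12 rad), for 0.1 s.
8. the key is turned to the stop (all of step 7 and angle between the x axis of key and the y axis of unit, either way round below 0.22 rad), for 0.2 s.
At the end, for the whole second after the job is handed in: every ring clamp present lies low in the chamber (origin under 20 mm above its floor), lid and bolt within 8 mm and keeper within 12 mm of shut, key upright in the switch within 5 mm of full depth and 6 mm of the axis, its blade within 0.22 rad of the unit's y axis; all at rest (all of step 6 and all of step 8 and x of clamp1 in the frame of box_in between -0.075 and 0.075 m and y of clamp1 in the frame of box_in between -0.115 and 0.115 m and z of clamp1 in the frame of box_in between -0.01 and 0.02 m and x of clamp2 in the frame of box_in between -0.075 and 0.075 m and y of clamp2 in the frame of box_in between -0.115 and 0.115 m and z of clamp2 in the frame of box_in between -0.01 and 0.02 m and x of clamp3 in the frame of box_in between -0.075 and 0.075 m and y of clamp3 in the frame of box_in between -0.115 and 0.115 m and z of clamp3 in the frame of box_in between -0.01 and 0.02 m and x of clamp4 in the frame of box_in between -0.075 and 0.075 m and y of clamp4 in the frame of box_in between -0.115 and 0.115 m and z of clamp4 in the frame of box_in between -0.01 and 0.02 m and linear speed of each of clamp1, clamp2, clamp3, clamp4, key below 0.02 m/s); the robot touches nothing.
It fails at once if a bystander is moved more than 40 mm (distance of any of jar, mandrel, dishes, graver, bowl, driver from where it was at the start of the episode above 0.04 m).
Of clamp1, clamp2, clamp3, clamp4 only 2 to 4 are there at a start; the rules pass over those that are not, and their reading is None.
At some moment in a run one of clamp1, clamp2, clamp3, clamp4 may be knocked a few centimetres aside while the robot is not near it.
It also fails if it takes over 210 s, if anything falls off the work surface, if the arm or the gripper's body presses on something with over 40 N, if the wrist force passes 120 N, or if a joint passes its speed limit or range.

## Robot

A 6-joint arm with a two-finger parallel gripper is mounted at the origin on the work surface. World frame = base frame: x ahead of the robot, y to its left, z up, the work surface at z = 0. Lengths are in m, angles in rad, forces in N, time in s.
With the tool pointing down it reaches from about 0.275 to 1 m from the base axis. Payload 8.4 kg.
Tool frame: the origin (TCP) lies on the centre line of the jaws, within the pads' length; the fingertips stand 8 mm ahead of it and the grasp point (between the pads) lies 11 mm behind it; z points along the fingers, x is the direction in which the jaws open and shut, and the axes are right-handed (so a half turn about z gives the same grasp; the last joint's range is limited). The gripper opens to 85 mm and grips with 20 to 120 N. Pads are 22 mm wide; open, the fingers measure 114 mm over their backs; the gripper's body (76 mm by 85 mm) begins 54 mm behind the grasp point. The pads swing forward as they close: fully open they stand 13 mm farther back than shut.
Start: joints at [1.166, 0.353, 1.633, -0, 1.155, -0.002], TCP at [0.245, 0.575, 0.239] pointing down, gripper open.
Joint ranges: [-2.63, 2.63], [-0.92, 2.1], [0.06, 2.66], [-1.3, 4.44], [0, 2.69], [-3.02, 3.02]. Speed limits (rad/s): [2.22, 2.22, 2.79, 3.14, 3.14, 3.14].

## Interface

Orientations are given as a rotation vector (axis times angle).
In Python, from workcell import ctrl, snapshot, nets gives the robot as it stands.
- The arm moves only by the tool arm_command, never from a script. Its argument "increments" is a list of rows, each a list of 7 numbers: the shift along the tool's x, y, z in m, then the turn, a rotation vector about the tool's x, y, z in rad, then the finger opening in m, from 0 to 0.0854. A call has 1 to 8 rows; each row shifts and turns the commanded pose from where the row before left it, along the tool's axes as they then stand; what a row does not reach is not made up. A row lasts 1/12 s, in which the tool goes at most 41.7 mm and 7.16 degrees, less where a joint would pass 70% of its speed; a pose out of reach is approached as far as the arm can. A call with a gripper value outside its range is refused whole. The fingers move at their own pace and stop on an object; "force" is the grip in N (left out, the last holds). Time passes only in rows, so rows that do not move let the fingers close. It gives the time, the measured TCP pose, the force and the opening at its end, in the units of the state.
- ctrl.observe(): the state, without advancing time (a new reading comes with each control period).
- snapshot(name): name is "side" or "top"; returns a dict with "img" (480x640x3 uint8, red, green, blue), "depth" (480x640 float32, m along the optical axis (not along the pixel's ray), 0 where there is no reading), "fx", "fy", "cx", "cy" (pixels), "dist" ([k1, k2, p1, p2, k3] as OpenCV has them; the pictures are not rectified), "pose" (4x4, takes a point from camera to world coordinates). Camera axes: x right, y up, looking along -z (the intrinsics and any distortion apply to the point x, -y, -z); pixel columns grow to the right and rows downward; lengths in m; the calibration is good to about 2 mm. A picture is of the moment at which its call begins.
- ctrl.close_job(): hands the job in, once; it reports no verdict.
Trained networks look in a picture, given as the dict that the camera call returned (one of the last four; its "shot" number tells which), for a name from the list of things; names that differ only in an ending like _2 or _b are one class to them, and where a whole thing is asked for, a point or a joint stands for the part that bears it (a point fixed in the world has none). Each returns a list of dicts, best first, with "conf" (0 to 1); they miss things now and then, are a little off and sometimes report something else, mostly with a low value. They report only what shows in the picture. A call takes as long as a camera call. They do not tell look-alikes from the thing itself.
- nets.find_in(target, picture): "box" ([left, top, right, bottom] in pixels, round what is visible of it).
- nets.landmark_of(target, picture): "position" ([row, column] in pixels: a listed point, or the origin of a listed thing).
The state is a dict: "t": time; "q": joint angles; "qvel": joint speeds; "joint_torque": joint torques, N m; "tcp_pos": TCP position; "ee_rot": TCP orientation; "ft_force": force on the tool from outside, world axes, zero at the start; "ft_torque": the same for the moment, N m; "finger_gap": opening from 0.0 (shut) to 1.0 (fully open).
Only numpy, scipy, OpenCV 4.12 (cv2) and the standard library are available. Lean on these libraries where they do the work, as an engineer would, in place of code of your own. Each camera call takes 0.05 s, during which the arm holds its last target. There are 200 camera calls.

## Working session

There is one attempt and no reset: what is moved stays moved. The work goes in short steps, Python scripts to look and compute and a tool call to move; the robot and the scene stay as the last step left them, time stands still between calls to the robot, and variables do not carry over. Pictures are saved under pics/ and viewed, about 12 in all and at most 16, crops included, and the job is handed in when it is done.

Besides the shell and the picture viewer there is one more tool, called after "Request:" in YAML: its name, and indented under it one key for each argument. arm_command: Moves the arm, as the interface text tells. Its arguments: {"type":"object","properties":{"increments":{"type":"array","items":{"type":"array","items":{"type":"number"}}},"force":{"type":"number"}},"required":["increments"]}

```bash
ls; mkdir -p pics
cat > h.py <<'E'
import numpy as np, cv2
from workcell import ctrl, snapshot, nets
def K(s): return np.array([[s['fx'],0,s['cx']],[0,s['fy'],s['cy']],[0,0,1.]])
def rays(s,uv):
    p=cv2.undistortPoints(np.array(uv,float).reshape(-1,1,2),K(s),np.array(s['dist'],float)).reshape(-1,2)
    d=np.c_[p[:,0],-p[:,1],-np.ones(len(p))]
    return d@s['pose'][:3,:3].T, s['pose'][:3,3]
def atz(s,uv,z):
    d,o=rays(s,uv); return o+d*((z-o[2])/d[:,2])[:,None]
def cloud(s):
    v,u=np.mgrid[0:480,0:640]; d,o=rays(s,np.c_[u.ravel(),v.ravel()])
    return (o+d*s['depth'].reshape(-1,1)).reshape(480,640,3)
def proj(s,P):
    R=s['pose'][:3,:3];c=(np.array(P,float).reshape(-1,3)-s['pose'][:3,3])@R
    c=c*[1,-1,-1]
    return cv2.projectPoints(c.reshape(-1,1,3),np.zeros(3),np.zeros(3),K(s),np.array(s['dist'],float))[0].reshape(-1,2)
def save(n,im): cv2.imwrite('pics/'+n+'.png',im[:,:,::-1])
E
python3 - <<'E'
from h import *
for n in ['top','side']:
    s=snapshot(n); save(n+'0',s['img']); C=cloud(s); np.savez(n+'0.npz',C=C,img=s['img'])
    print(n,s['pose'].round(3).tolist(),s['fx'],s['dist'])
    for t in ['box','box_in','lid_grip','bolt_grip','keeper_grip','unit','switch_face','stand','key','clamp1','jar','mandrel','dishes','graver','bowl','driver']:
        for r in nets.landmark_of(t,s)[:6]:
            if r['conf']<.2: continue
            p=r['position']; i,j=int(np.clip(p[0],0,479)),int(np.clip(p[1],0,639))
            print(t,round(r['conf'],2),np.round(p).tolist(),C[i,j].round(3),atz(s,[[p[1],p[0]]],0)[0].round(3))
o=ctrl.observe();print(o)
E
```

```text
pics
top [[0.059, 0.975, -0.216, 0.242], [-0.998, 0.056, -0.018, -0.053], [-0.005, 0.216, 0.976, 1.378], [0.0, 0.0, 0.0, 1.0]] 521.970903786823 [0.02474247 0.         0.         0.         0.        ]
box 0.63 [223.0, 248.0] [0.541 0.184 0.065] [0.555 0.193 0.   ]
box_in 0.51 [289.0, 157.0] [0.363 0.409 0.019] [0.362 0.415 0.   ]
box_in 0.43 [267.0, 349.0] [ 0.446 -0.084  0.021] [ 0.449 -0.086  0.   ]
bolt_grip 0.72 [215.0, 304.0] [0.56  0.036 0.1  ] [0.584 0.043 0.   ]
bolt_grip 0.59 [214.0, 433.0] [ 0.6   -0.299  0.03 ] [ 0.606 -0.307  0.   ]
keeper_grip 0.47 [189.0, 318.0] [0.63  0.005 0.101] [0.66  0.008 0.   ]
keeper_grip 0.29 [233.0, 241.0] [0.507 0.193 0.101] [0.526 0.21  0.   ]
unit 0.85 [207.0, 373.0] [ 0.609 -0.141  0.043] [ 0.619 -0.145  0.   ]
switch_face 0.86 [200.0, 376.0] [ 0.624 -0.144  0.059] [ 0.64 -0.15  0.  ]
switch_face 0.64 [155.0, 348.0] [ 0.763 -0.065  0.01 ] [ 0.765 -0.068  0.   ]
switch_face 0.46 [285.0, 158.0] [0.371 0.412 0.015] [0.372 0.415 0.   ]
stand 0.72 [215.0, 434.0] [ 0.598 -0.303  0.036] [ 0.605 -0.311  0.   ]
key 0.62 [214.0, 432.0] [ 0.6   -0.29
[... 2662 characters left out ...]
0, 333.0] [0.568 0.04  0.102] [0.593 0.129 0.   ]
{'t': 1.7, 'q': array([ 1.16557515e+00,  3.53008183e-01,  1.63341743e+00,  3.60064426e-07,
        1.15523791e+00, -2.37654033e-03]), 'qvel': array([-0.00050569,  0.00069716, -0.00191401,  0.00151794, -0.00017442,
        0.00047998]), 'joint_torque': array([ 8.52680096e-04, -6.05167007e+01, -3.42435014e+01, -3.38739085e-06,
        1.27236570e-03,  7.31049431e-05]), 'tcp_pos': array([0.24500115, 0.57495492, 0.23926838]), 'ee_rot': array([ 2.62092696e+00,  1.73208066e+00, -9.32972896e-05]), 'ft_force': array([-0.05664552, -0.58985434, -0.32697005]), 'ft_torque': array([-0.00559736,  0.00691201,  0.02178532]), 'finger_gap': 1.0021333589212014}
```

Run:
```python
import cv2
a=cv2.imread('pics/top0.png')[130:400,120:570];b=cv2.imread('pics/side0.png')[110:460,170:490]
cv2.imwrite('pics/a.png',cv2.resize(a,(800,480),interpolation=2));cv2.imwrite('pics/b.png',cv2.resize(b,(548,600),interpolation=2))
```

```text
(no output)
```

View pics/a.png

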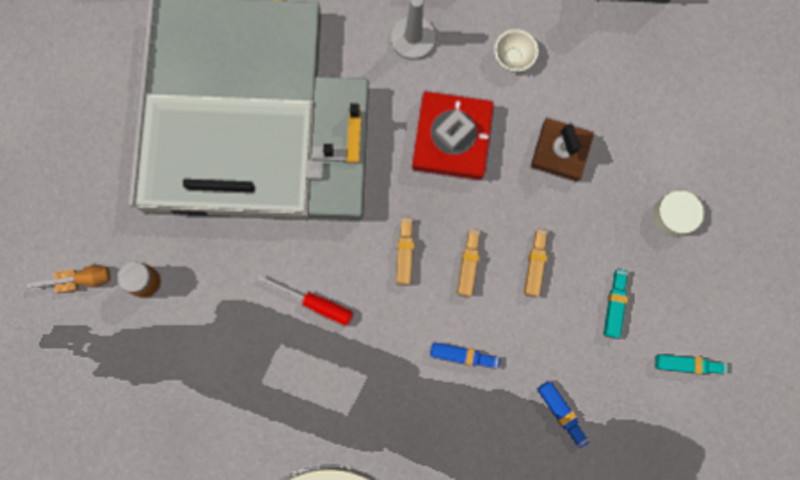

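View pics/b.png

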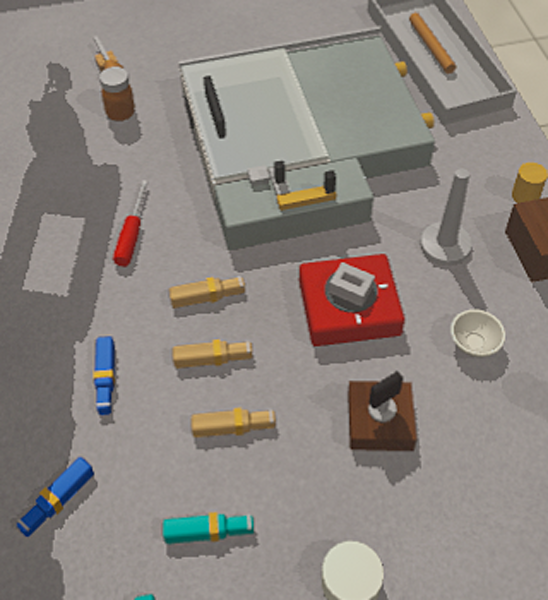

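The top view shows the box at upper left with the bar, bolt knob and keeper knob. Three wooden clamps stand in a row at crop (405,250), (470,263) and (538,262), along with blue and turquoise look-alikes, the red unit and the stand with its tilted key bow. Next I measure the shapes.

```bash
cat > meas.py <<'E'
from h import *
def rect(P):
    (c,wh,a)=cv2.minAreaRect((P[:,:2]*1000).astype(np.float32)); 
    w,h=wh
    if w<h: w,h,a=h,w,a-90
    return np.round(c,1),round(w,1),round(h,1),round(((a+90)%180-90),1)
if __name__=='__main__':
  for n in ['top','side']:
    z=np.load(n+'0.npz');C=z['C'];hsv=cv2.cvtColor(z['img'],cv2.COLOR_RGB2HSV);H,S,V=hsv[...,0],hsv[...,1],hsv[...,2]
    X,Y,Z=C[...,0],C[...,1],C[...,2]
    def comp(m,lab,k=8,close=0):
        m=m.astype(np.uint8)
        if close: m=cv2.morphologyEx(m,cv2.MORPH_CLOSE,np.ones((close,close)))
        nn,L,st,ce=cv2.connectedComponentsWithStats(m)
        for i in range(1,nn):
            if st[i,4]>=k:
                P=C[L==i]; print(n,lab,st[i,4],rect(P),'z',np.percentile(P[:,2],[5,50,95]).round(3),'px',ce[i].round(1))
    reg=(X>.1)&(X<1)&(abs(Y)<.6)
    comp(reg&(S>80)&(H>10)&(H<27)&(Z<.045)&(Z>0.010)&(V>90),'wood',25)
    comp(reg&(V<70)&(Z>.075)&(Z<.105)&(Y>-.1),'black',6)
    comp(reg&(V<80)&(Z>.035)&(Y<-.2)&(Y>-.4)&(X>.5)&(X<.7),'bow',6)
    comp(reg&(S>120)&((H<8)|(H>172))&(Z>.03)&(Z<.05)&(X>.5),'red',50,9)
    comp(reg&(Z>.055)&(X>.55)&(X<.68)&(Y<-.09)&(Y>-.2),'turret',10)
    comp(reg&(Z<.048)&(Z>.03)&(X>.58)&(X<.66)&(Y<-.12)&(Y>-.175)&(S<60),'slot',3)
    comp(reg&(Z>.045)&(Z<.075)&(X>.4)&(Y>0.0),'boxtop',500,5)
    comp(reg&(Z>.022)&(Z<.036)&(X>.5)&(X<.7)&(Y>-.38)&(Y<-.23),'stand',50)
E
python3 meas.py
```

```text
top wood 342 (array([896. , 319.6]), 140.6, 20.2, -82.6) z [0.014 0.022 0.029] px [212.7 100.9]
top wood 77 (array([907.1, -17.9]), 37.6, 17.3, 83.1) z [0.013 0.028 0.042] px [333.4 102.9]
top wood 36 (array([819.2, 251.5]), 19.1, 17.5, -79.5) z [0.034 0.04  0.045] px [233.3 124.9]
top wood 40 (array([818.6, 132.6]), 19.7, 18.5, -82.9) z [0.034 0.039 0.042] px [276.4 127.1]
top wood 110 (array([ 619.1, -290.7]), 53.7, 25.2, -15.6) z [0.024 0.029 0.034] px [428.7 204.4]
top wood 117 (array([ 575.7, -323.9]), 37.3, 30.5, -69.5) z [0.024 0.03  0.034] px [441.1 222.8]
top wood 272 (array([434.2, -83.6]), 93.8, 21.5, -0.5) z [0.017 0.023 0.027] px [347.6 272.7]
top wood 275 (array([ 422.2, -178.5]), 93.5, 23.1, -9.6) z [0.015 0.022 0.028] px [383.6 279.4]
top wood 292 (array([ 427.9, -276.9]), 93.4, 24.1, -10.7) z [0.015 0.022 0.027] px [421.4 279.5]
top wood 288 (array([368.8, 389. ]), 80.4, 30.4, -78.1) z [0.012 0.026 0.035] px [165.9 286. ]
top wood 33 (array([ 384.6, -394.6]), 22.9, 7.8, 78.7) z [0.017 0.026 0.029] px [467.5 297.5]
top wood 31 (array([ 288.1, -182.9]), 22.9, 8.0, -5.9
[... 2896 characters left out ...]
[362.4 215.3]
side bow 237 (array([ 607.6, -313.6]), 40.4, 12.9, 18.1) z [0.066 0.091 0.098] px [394.8 337.2]
side red 1656 (array([ 531.9, -441.8]), 738.4, 131.8, 73.6) z [0.035 0.041 0.044] px [374.4 283.1]
side turret 334 (array([ 619.3, -147.3]), 47.7, 40.4, -39.6) z [0.057 0.065 0.068] px [375.5 273.8]
side slot 201 (array([ 614.8, -155.3]), 64.8, 47.4, -24.7) z [0.04  0.043 0.046] px [372.9 283.5]
side slot 3 (array([ 657.1, -149.9]), 6.5, 0.4, 87.5) z [0.04  0.045 0.046] px [391.7 276.3]
side boxtop 10707 (array([ 604.9, -198.7]), 1200.3, 361.0, 84.2) z [0.052 0.058 0.067] px [345.4 177.9]
side stand 1035 (array([ 608., -313.]), 77.4, 74.8, 75.1) z [0.027 0.031 0.035] px [392.6 352. ]
```

Request:
arm_command:
  increments:
    - [0, 0, 0, 0, 0, 0.12, 0.03]
    - [0, 0, 0, 0, 0, 0.12, 0.03]
    - [0, 0, 0, 0, 0, 0.12, 0.03]
    - [0, 0, 0, 0, 0, 0.12, 0.03]
    - [0, 0, 0, 0, 0, 0.12, 0.03]
    - [0, 0, 0, 0, 0, 0.12, 0.03]
    - [0, 0, 0, 0, 0, 0.12, 0.03]
    - [0, 0, 0, 0, 0, 0.12, 0.03]

```text
t: 2.37
tcp_pos: [0.245, 0.575, 0.2393]
ee_rot: [3.126, 0.317, -0.0]
ft_force: [0.1, -0.3, -0.2]
finger_gap: 0.35
```

Request:
arm_command:
  increments:
    - [0, 0, 0, 0, 0, 0.104, 0.03]
    - [0, 0, 0, 0, 0, 0.104, 0.03]
    - [0.016, 0.024, 0, 0, 0, 0, 0.03]
    - [0.016, 0.024, 0, 0, 0, 0, 0.03]
    - [0.016, 0.024, 0, 0, 0, 0, 0.03]
    - [0.016, 0.024, 0, 0, 0, 0, 0.03]

```text
t: 2.87
tcp_pos: [0.3094, 0.478, 0.2392]
ee_rot: [3.142, 0.001, 0.0]
ft_force: [0.4, 0.3, 0.8]
finger_gap: 0.354
```

Request:
arm_command:
  increments:
    - [0.016, 0.024, 0, 0, 0, 0, 0.03]
    - [0.016, 0.024, 0, 0, 0, 0, 0.03]
    - [0.016, 0.024, 0, 0, 0, 0, 0.03]
    - [0.016, 0.024, 0, 0, 0, 0, 0.03]
    - [0.016, 0.024, 0, 0, 0, 0, 0.03]
    - [0.016, 0.024, 0, 0, 0, 0, 0.03]
    - [0.016, 0.024, 0, 0, 0, 0, 0.03]
    - [0.016, 0.024, 0, 0, 0, 0, 0.03]

```text
t: 3.53
tcp_pos: [0.4376, 0.2858, 0.2395]
ee_rot: [-3.141, -0.0, -0.001]
ft_force: [-0.5, 0.3, 0.6]
finger_gap: 0.352
```

Request:
arm_command:
  increments:
    - [0.016, 0.024, 0, 0, 0, 0, 0.03]
    - [0.016, 0.024, 0, 0, 0, 0, 0.03]
    - [0.016, 0.024, 0, 0, 0, 0, 0.03]
    - [0.016, 0.024, 0, 0, 0, 0, 0.03]
    - [0.016, 0.024, 0, 0, 0, 0, 0.03]
    - [0.016, 0.024, 0, 0, 0, 0, 0.03]
    - [0.016, 0.024, 0, 0, 0, 0, 0.03]
    - [0.016, 0.024, 0, 0, 0, 0, 0.03]

```text
t: 4.2
tcp_pos: [0.5657, 0.0937, 0.2394]
ee_rot: [-3.142, 0.0, -0.0]
ft_force: [0.7, 1.5, -0.8]
finger_gap: 0.354
```

Request:
arm_command:
  increments:
    - [0.016, 0.024, 0, 0, 0, 0, 0.03]
    - [0.016, 0.024, 0, 0, 0, 0, 0.03]
    - [0.016, 0.024, 0, 0, 0, 0, 0.03]
    - [0.014, 0.022, 0, 0, 0, 0, 0.03]
    - [0, 0, 0.03, 0, 0, 0, 0.03]
    - [0, 0, 0.03, 0, 0, 0, 0.03]
    - [0, 0, 0.03, 0, 0, 0, 0.03]
    - [0, 0, 0.02, 0, 0, 0, 0.03]

```text
t: 4.87
tcp_pos: [0.6258, 0.0006, 0.1266]
ee_rot: [3.142, -0.001, -0.004]
ft_force: [-0.4, 0.2, -0.4]
finger_gap: 0.35
```

Run:
```python
from h import *
for n in ['top','side']:
    s=snapshot(n); np.savez(n+'1.npz',C=cloud(s),img=s['img'])
    if n=='side': save('c',cv2.resize(s['img'][150:290,240:440],(800,560),interpolation=cv2.INTER_CUBIC))
print(ctrl.observe()['tcp_pos'])
```

```text
[0.62441157 0.00088632 0.1256424 ]
```

View pics/c.png

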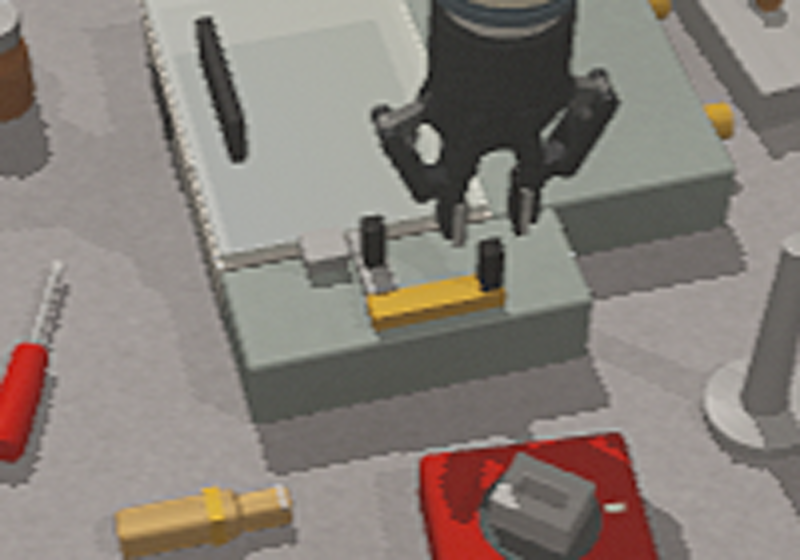

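Request:
arm_command:
  increments:
    - [0, 0, 0.015, 0, 0, 0, 0.03]
    - [0, 0, 0.015, 0, 0, 0, 0.03]
    - [0, 0, 0.01, 0, 0, 0, 0.03]
    - [0, 0, 0, 0, 0, 0, 0.03]

```text
t: 5.3
tcp_pos: [0.6264, 0.001, 0.0885]
ee_rot: [3.142, 0.0, -0.003]
ft_force: [0.4, 0.6, 0.3]
finger_gap: 0.351
```

Request:
arm_command:
  increments:
    - [0.006, 0, 0, 0, 0, 0, 0.03]
    - [0.006, 0, 0, 0, 0, 0, 0.03]
    - [0.006, 0, 0, 0, 0, 0, 0.03]
    - [0.006, 0, 0, 0, 0, 0, 0.03]
    - [0.006, 0, 0, 0, 0, 0, 0.03]
    - [0.006, 0, 0, 0, 0, 0, 0.03]
    - [0.006, 0, 0, 0, 0, 0, 0.03]
    - [0, 0, 0, 0, 0, 0, 0.03]

```text
t: 5.97
tcp_pos: [0.6706, 0.0009, 0.0895]
ee_rot: [3.142, -0.0, 0.003]
ft_force: [-0.4, -0.0, 0.5]
finger_gap: 0.35
```

Request:
arm_command:
  increments:
    - [0.004, 0, 0, 0, 0, 0, 0.03]
    - [0, 0, 0, 0, 0, 0, 0.03]
    - [-0.006, 0, 0, 0, 0, 0, 0.03]
    - [0, 0, -0.03, 0, 0, 0, 0.03]
    - [0, 0, -0.03, 0, 0, 0, 0.03]
    - [0, 0.03, -0.02, 0, 0, 0, 0.03]
    - [0, 0.03, 0, 0, 0, 0, 0.03]
    - [0, 0.03, 0, 0, 0, 0, 0.03]

```text
t: 6.63
tcp_pos: [0.6683, -0.0898, 0.1716]
ee_rot: [3.141, 0.002, 0.008]
ft_force: [0.2, 0.3, -0.5]
finger_gap: 0.353
```

```bash
cat > knobs.py <<'E'
from h import *; from meas import rect
import sys
for n in ['top','side']:
    s=snapshot(n);C=cloud(s);np.savez(n+sys.argv[1]+'.npz',C=C,img=s['img'])
    V=s['img'].max(2);X,Y,Z=C[...,0],C[...,1],C[...,2]
    m=((V<75)&(Z>.075)&(Z<.108)&(Y>-.06)&(Y<.25)&(X>.42)).astype(np.uint8)
    nn,L,st,ce=cv2.connectedComponentsWithStats(m)
    for i in range(1,nn):
        if st[i,4]>6:print(n,st[i,4],rect(C[L==i]))
    m=(Z>.05)&(Z<.08)&(Y<.1)&(Y>-.1)&(s['img'][...,0]>s['img'][...,2]*1.6+20)
    print('brass',rect(C[m]) if m.sum() else None)
    save(n+sys.argv[1],s['img'])
print(ctrl.observe()['tcp_pos'])
E
python3 knobs.py 2
```

```text
top 233 (array([504.2, 187. ]), 98.6, 12.8, -89.0)
brass (array([920.2,  -3.2]), 13.2, 5.5, 3.3)
side 157 (array([507.1, 183.9]), 99.6, 11.4, -89.6)
side 57 (array([568. ,  32.7]), 16.7, 9.9, 88.8)
side 30 (array([663.1,  -1.7]), 14.7, 8.8, -61.7)
brass (array([776.7, -44.1]), 368.5, 99.1, -3.6)
[ 0.66719287 -0.09302093  0.16998665]
```

Request:
arm_command:
  increments:
    - [0, 0, 0, 0, 0, -0.12, 0.036]
    - [0, 0, 0, 0, 0, -0.12, 0.036]
    - [0, 0, 0, 0, 0, -0.12, 0.036]
    - [0, 0, 0, 0, 0, -0.12, 0.036]
    - [0, 0, 0, 0, 0, -0.12, 0.036]
    - [0, 0, 0, 0, 0, -0.12, 0.036]
    - [0, 0, 0, 0, 0, -0.12, 0.036]

```text
t: 7.32
tcp_pos: [0.667, -0.0885, 0.1691]
ee_rot: [2.865, 1.29, 0.001]
ft_force: [-0.1, 0.5, 0.4]
finger_gap: 0.425
```

Request:
arm_command:
  increments:
    - [0, 0, 0, 0, 0, -0.12, 0.036]
    - [0, 0, 0, 0, 0, -0.12, 0.036]
    - [0, 0, 0, 0, 0, -0.12, 0.036]
    - [0, 0, 0, 0, 0, -0.12, 0.036]
    - [0, 0, 0, 0, 0, -0.12, 0.036]
    - [0, 0, 0, 0, 0, -0.12, 0.036]
    - [0, 0, 0, 0, 0, -0.1, 0.036]
    - [0, 0, 0, 0, 0, 0, 0.036]

```text
t: 7.98
tcp_pos: [0.667, -0.0885, 0.1691]
ee_rot: [2.115, 2.323, 0.0]
ft_force: [1.2, 0.5, -0.7]
finger_gap: 0.422
```

Request:
arm_command:
  increments:
    - [0.0254, -0.02, 0, 0, 0, 0, 0.036]
    - [0.0254, -0.02, 0, 0, 0, 0, 0.036]
    - [0.0254, -0.02, 0, 0, 0, 0, 0.036]
    - [0.0254, -0.02, 0, 0, 0, 0, 0.036]
    - [0.0254, -0.02, 0, 0, 0, 0, 0.036]
    - [0, 0, 0, 0, 0, 0, 0.036]
    - [0, 0, 0, 0, 0, 0, 0.036]

```text
t: 8.57
tcp_pos: [0.5552, 0.0299, 0.1695]
ee_rot: [2.121, 2.317, 0.001]
ft_force: [0.6, 0.9, -0.7]
finger_gap: 0.419
```

Request:
arm_command:
  increments:
    - [0, 0, 0, 0, 0, 0.072, 0.036]
    - [0.004, 0.012, 0, 0, 0, 0, 0.036]
    - [0, 0, 0.03, 0, 0, 0, 0.036]
    - [0, 0, 0.03, 0, 0, 0, 0.036]
    - [0, 0, 0.021, 0, 0, 0, 0.036]
    - [0, 0, 0, 0, 0, 0, 0.036]

```text
t: 9.07
tcp_pos: [0.566, 0.0321, 0.0843]
ee_rot: [-2.203, -2.235, 0.007]
ft_force: [-1.4, -0.3, 0.4]
finger_gap: 0.42
```

Request:
arm_command:
  increments:
    - [-0.006, 0, 0, 0, 0, 0, 0.036]
    - [-0.006, 0, 0, 0, 0, 0, 0.036]
    - [-0.006, 0, 0, 0, 0, 0, 0.036]
    - [-0.006, 0, 0, 0, 0, 0, 0.036]
    - [-0.006, 0, 0, 0, 0, 0, 0.036]
    - [-0.006, 0, 0, 0, 0, 0, 0.036]
    - [-0.005, 0, 0, 0, 0, 0, 0.036]
    - [0, 0, 0, 0, 0, 0, 0.036]

```text
t: 9.73
tcp_pos: [0.5695, -0.0077, 0.0891]
ee_rot: [-2.204, -2.238, -0.005]
ft_force: [0.5, 8.6, 5.3]
finger_gap: 0.423
```

Request:
arm_command:
  increments:
    - [0.004, 0, 0, 0, 0, 0, 0.036]
    - [0, 0, -0.03, 0, 0, 0, 0.036]
    - [0, 0, -0.03, 0, 0, 0, 0.036]
    - [0.032, -0.016, 0, 0, 0, 0, 0]
    - [0.032, -0.018, 0, 0, 0, 0, 0]
    - [0.032, -0.018, 0, 0, 0, 0, 0]
    - [0.032, -0.018, 0, 0, 0, 0, 0]

```text
t: 10.32
tcp_pos: [0.4955, 0.123, 0.1485]
ee_rot: [2.203, 2.239, -0.0]
ft_force: [-0.6, 0.1, -0.0]
finger_gap: 0.003
```

Request:
arm_command:
  increments:
    - [0.032, -0.018, 0, 0, 0, 0, 0]
    - [0.028, -0.012, 0, 0, 0, 0, 0]
    - [0, 0, 0, 0, 0, 0, 0]
    - [0, 0, 0, 0, 0, 0, 0]

```text
t: 10.65
tcp_pos: [0.4649, 0.1828, 0.1484]
ee_rot: [2.198, 2.244, -0.0]
ft_force: [-0.0, -0.6, 0.0]
finger_gap: 0.0
```

```bash
python3 knobs.py 3
```

```text
top 33 (array([661.9,   2.2]), 13.3, 10.7, 7.6)
top 33 (array([564.7,   3.2]), 14.2, 10.4, 2.5)
top 41 (array([506. , 152.5]), 30.4, 11.3, 86.3)
brass (array([771.1, -44.4]), 364.8, 101.0, -2.6)
side 165 (array([507. , 184.5]), 101.1, 11.4, -89.0)
side 66 (array([6.666e+02, 2.000e-01]), 16.6, 12.7, 87.4)
side 67 (array([569.7,   1.1]), 15.1, 11.9, 83.6)
brass (array([776.3, -44. ]), 367.5, 100.6, -3.3)
[0.4657043  0.18148213 0.14833146]
```

Request:
arm_command:
  increments:
    - [0.003, 0, 0.03, 0, 0, 0, 0]
    - [0, 0, 0.03, 0, 0, 0, 0]
    - [0, 0.008, 0, 0, 0, 0, 0]
    - [0, 0.008, 0, 0, 0, 0, 0]
    - [0, 0.016, 0, 0, 0, 0, 0]
    - [0, 0.016, 0, 0, 0, 0, 0]
    - [0, 0.016, 0, 0, 0, 0, 0]
    - [0, 0.016, 0, 0, 0, 0, 0]

```text
t: 11.42
tcp_pos: [0.5468, 0.1855, 0.0897]
ee_rot: [-2.203, -2.239, 0.001]
ft_force: [-4.5, 0.8, -2.7]
finger_gap: 0.0
```

Request:
arm_command:
  increments:
    - [0, 0.016, 0, 0, 0, 0, 0]
    - [0, 0.016, 0, 0, 0, 0, 0]
    - [0, 0.016, 0, 0, 0, 0, 0]
    - [0, 0.016, 0, 0, 0, 0, 0]
    - [0, 0.012, 0, 0, 0, 0, 0]
    - [0, 0.008, 0, 0, 0, 0, 0]
    - [0, 0.004, 0, 0, 0, 0, 0]
    - [0, 0, 0, 0, 0, 0, 0]

```text
t: 12.08
tcp_pos: [0.6352, 0.1875, 0.0895]
ee_rot: [2.202, 2.239, 0.003]
ft_force: [-0.4, 0.1, 0.2]
finger_gap: 0.002
```

Request:
arm_command:
  increments:
    - [0, 0.004, 0, 0, 0, 0, 0]
    - [0, 0.003, 0, 0, 0, 0, 0]
    - [0, 0, 0, 0, 0, 0, 0]

```text
t: 12.33
tcp_pos: [0.6392, 0.1878, 0.0885]
ee_rot: [-2.201, -2.239, 0.004]
ft_force: [-5.0, -1.5, 4.1]
finger_gap: 0.002
```

Request:
arm_command:
  increments:
    - [0, -0.006, 0, 0, 0, 0, 0]
    - [0, 0, -0.03, 0, 0, 0, 0]
    - [0, 0, -0.03, 0, 0, 0, 0]
    - [-0.02, -0.03, -0.01, 0, 0, 0, 0.05]
    - [-0.03, -0.028, 0, 0, 0, 0, 0.05]
    - [-0.03, -0.028, 0, 0, 0, 0, 0.05]
    - [-0.03, -0.028, 0, 0, 0, 0, 0.05]
    - [-0.03, -0.028, 0, 0, 0, 0, 0.05]

```text
t: 13.0
tcp_pos: [0.4933, 0.0447, 0.1586]
ee_rot: [2.2, 2.241, 0.002]
ft_force: [0.9, -0.6, 0.9]
finger_gap: 0.584
```

Request:
arm_command:
  increments:
    - [-0.03, -0.02, 0, 0, 0, 0, 0.05]
    - [-0.03, -0.02, 0, 0, 0, 0, 0.05]
    - [-0.03, -0.01, 0, 0, 0, 0, 0.05]
    - [-0.03, 0, 0, 0, 0, 0, 0.05]
    - [0, 0, 0, 0, 0, 0, 0.05]

```text
t: 13.42
tcp_pos: [0.4466, -0.0789, 0.1589]
ee_rot: [2.203, 2.236, 0.001]
ft_force: [-0.0, 0.3, 0.2]
finger_gap: 0.585
```

```bash
cat > lidc.py <<'E'
import sys
from h import *
from meas import rect
import subprocess
for n in ['top','side']:
    s=snapshot(n);C=cloud(s);np.savez(n+sys.argv[1]+'.npz',C=C,img=s['img']);save(n+sys.argv[1],s['img'])
    V=s['img'].max(2);X,Y,Z=C[...,0],C[...,1],C[...,2];hsv=cv2.cvtColor(s['img'],cv2.COLOR_RGB2HSV);H,S=hsv[...,0],hsv[...,1]
    for lab,m,k in [('black',(V<75)&(Z>.075)&(Z<.108)&(Y>-.06)&(Y<.25)&(X>.42),12),('wood',(X>.3)&(X<.66)&(Y<.33)&(Y>-.4)&(S>80)&(H>10)&(H<27)&(Z<.045)&(Z>0.008)&(V>90),80)]:
        nn,L,st,ce=cv2.connectedComponentsWithStats(m.astype(np.uint8))
        for i in range(1,nn):
            if st[i,4]>k:print(n,lab,st[i,4],rect(C[L==i]),np.median(C[L==i][:,2]).round(3))
print(ctrl.observe()['tcp_pos'])
E
python3 lidc.py 4
python3 - <<'E'
from h import *
# chamber walls: z profile along x and y through chamber, both cams
for n in ['top4','side4']:
    C=np.load(n+'.npz')['C'].reshape(-1,3)
    for nm,a,b,r in [('alongx',0,1,(.16,.22)),('alongy',1,0,(.53,.58))]:
        m=(C[:,b]>r[0])&(C[:,b]<r[1]);P=C[m];f=P[(P[:,2]<.03)&(P[:,2]>.006)]
        h,e=np.histogram(f[:,a],np.arange(.0 if a else .4,.9,.01)); print(n,nm,[(round(x,2),int(q)) for x,q in zip(e,h) if q])
E
```

```text
top black 246 (array([653.8, 189.1]), 98.0, 13.3, -89.6) 0.096
top black 33 (array([661. ,   2.6]), 15.1, 10.6, 13.0) 0.098
top wood 148 (array([ 618.7, -290.8]), 55.3, 25.7, -14.9) 0.029
top wood 144 (array([ 584.9, -306.9]), 68.7, 29.9, 74.9) 0.029
top wood 163 (array([ 421.4, -183.4]), 93.3, 13.9, -6.9) 0.023
top wood 294 (array([ 427.8, -277.2]), 93.0, 23.4, -9.2) 0.022
side black 200 (array([657.9, 187.1]), 101.3, 9.6, -89.3) 0.096
side black 71 (array([666.9,  -1.3]), 16.5, 13.0, -89.6) 0.094
side black 64 (array([569.5,   1.2]), 17.5, 11.4, 88.8) 0.096
side wood 445 (array([440.5, -84.5]), 98.8, 25.9, 0.1) 0.023
side wood 492 (array([ 428.7, -181.1]), 97.4, 24.8, -2.3) 0.023
side wood 319 (array([ 588.4, -307.6]), 74.2, 32.0, 73.3) 0.031
side wood 181 (array([ 631.9, -320.6]), 73.0, 21.7, 74.7) 0.032
side wood 548 (array([ 435.2, -279.1]), 98.6, 23.0, -6.8) 0.023
[ 0.44688921 -0.07609899  0.15866264]
top4 alongx [(np.float64(0.42), 2), (np.float64(0.43), 1), (np.float64(0.45), 1), (np.float64(0.46), 1), (np.float64(0.47), 31), (np.float64(0.49), 56), (np.float64(0.5), 79), (np
[... 1976 characters left out ...]
float64(0.61), 62), (np.float64(0.62), 56), (np.float64(0.63), 64), (np.float64(0.64), 24), (np.float64(0.84), 4), (np.float64(0.85), 77), (np.float64(0.86), 1), (np.float64(0.87), 9), (np.float64(0.88), 19)]
side4 alongy [(np.float64(0.11), 34), (np.float64(0.12), 65), (np.float64(0.13), 55), (np.float64(0.14), 50), (np.float64(0.15), 53), (np.float64(0.16), 56), (np.float64(0.17), 47), (np.float64(0.18), 57), (np.float64(0.19), 43), (np.float64(0.2), 50), (np.float64(0.21), 45), (np.float64(0.22), 40), (np.float64(0.23), 40), (np.float64(0.24), 32), (np.float64(0.25), 28), (np.float64(0.26), 31), (np.float64(0.27), 26), (np.float64(0.28), 20), (np.float64(0.29), 30), (np.float64(0.3), 41)]
```

Request:
arm_command:
  increments:
    - [-0.008, -0.017, 0, 0, 0, 0, 0.05]
    - [0, 0, 0.03, 0, 0, 0, 0.05]
    - [0, 0, 0.03, 0, 0, 0, 0.05]
    - [0, 0, 0.03, 0, 0, 0, 0.05]
    - [0, 0, 0.03, 0, 0, 0, 0.05]
    - [0, 0, 0.015, 0, 0, 0, 0.05]
    - [0, 0, 0.008, 0, 0, 0, 0.05]
    - [0, 0, 0, 0, 0, 0, 0.05]

```text
t: 14.18
tcp_pos: [0.4292, -0.0826, 0.014]
ee_rot: [-2.199, -2.24, 0.002]
ft_force: [0.3, -0.1, 0.4]
finger_gap: 0.583
```

Request:
arm_command:
  force: 30
  increments:
    - [0, 0, 0, 0, 0, 0, 0.01]
    - [0, 0, 0, 0, 0, 0, 0.01]
    - [0, 0, 0, 0, 0, 0, 0.01]
    - [0, 0, 0, 0, 0, 0, 0.01]

```text
t: 14.52
tcp_pos: [0.4311, -0.0836, 0.0165]
ee_rot: [2.201, 2.239, 0.002]
ft_force: [-0.5, 3.5, 8.9]
finger_gap: 0.249
```

Request:
arm_command:
  increments:
    - [0, 0, -0.03, 0, 0, 0, 0.01]
    - [0, 0, -0.03, 0, 0, 0, 0.01]
    - [0, 0, -0.03, 0, 0, 0, 0.01]
    - [0, 0, -0.03, 0, 0, 0, 0.01]
    - [0.03, 0.0182, 0, 0, 0, 0, 0.01]
    - [0.03, 0.0182, 0, 0, 0, 0, 0.01]
    - [0.03, 0.0182, 0, 0, 0, 0, 0.01]
    - [0.03, 0.0182, 0, 0, 0, 0, 0.01]

```text
t: 15.18
tcp_pos: [0.5016, 0.0389, 0.1365]
ee_rot: [2.202, 2.238, 0.002]
ft_force: [0.8, -0.1, -1.1]
finger_gap: 0.245
```

Request:
arm_command:
  increments:
    - [0.03, 0.0182, 0, 0, 0, 0, 0.01]
    - [0.03, 0.0182, 0, 0, 0, 0, 0.01]
    - [0.03, 0.0182, 0, 0, 0, 0, 0.01]
    - [0, 0, 0, 0, 0, 0, 0.01]
    - [0, 0, 0, 0, 0, 0, 0.01]

```text
t: 15.6
tcp_pos: [0.5544, 0.13, 0.1357]
ee_rot: [2.199, 2.243, 0.001]
ft_force: [-1.0, -0.6, -0.6]
finger_gap: 0.247
```

Request:
arm_command:
  increments:
    - [0, 0, 0.03, 0, 0, 0, 0.01]
    - [0, 0, 0.03, 0, 0, 0, 0.01]
    - [0, 0, 0.02, 0, 0, 0, 0.01]
    - [0, 0, 0.015, 0, 0, 0, 0.01]
    - [0, 0, 0.01, 0, 0, 0, 0.01]
    - [0, 0, 0, 0, 0, 0, 0.01]
    - [0, 0, 0, 0, 0, 0, 0.045]
    - [0, 0, 0, 0, 0, 0, 0.045]

```text
t: 16.27
tcp_pos: [0.5542, 0.1282, 0.0312]
ee_rot: [2.202, 2.239, 0.001]
ft_force: [0.2, 0.8, -0.3]
finger_gap: 0.514
```

Request:
arm_command:
  increments:
    - [0, 0, -0.02, 0, 0, 0, 0.045]
    - [0, 0, -0.03, 0, 0, 0, 0.045]
    - [0, 0, -0.03, 0, 0, 0, 0.045]
    - [0, 0, -0.03, 0, 0, 0, 0.045]
    - [-0.0279, -0.0129, 0, 0, 0, 0, 0.045]
    - [-0.0279, -0.0129, 0, 0, 0, 0, 0.045]
    - [-0.0279, -0.0129, 0, 0, 0, 0, 0.045]
    - [-0.0279, -0.0129, 0, 0, 0, 0, 0.045]

```text
t: 16.93
tcp_pos: [0.5038, 0.015, 0.1417]
ee_rot: [2.2, 2.24, 0.003]
ft_force: [0.7, -1.2, -0.6]
finger_gap: 0.529
```

Request:
arm_command:
  increments:
    - [-0.0279, -0.0129, 0, 0, 0, 0.03, 0.05]
    - [-0.0279, -0.0129, 0, 0, 0, 0.03, 0.05]
    - [-0.0279, -0.0129, 0, 0, 0, 0.03, 0.05]
    - [-0.0279, -0.0129, 0, 0, 0, 0.03, 0.05]
    - [-0.0279, -0.0129, 0, 0, 0, 0, 0.05]
    - [0, 0, 0, 0, 0, 0, 0.05]

```text
t: 17.43
tcp_pos: [0.4314, -0.1236, 0.1411]
ee_rot: [2.334, 2.101, -0.001]
ft_force: [-0.1, -0.2, -0.4]
finger_gap: 0.587
```

```bash
python3 lidc.py 5 | grep -v "618\|58[0-9]\|63[0-9]"
```

```text
top black 246 (array([653.3, 189.2]), 97.8, 14.0, -89.1) 0.096
top black 32 (array([661.5,   1.8]), 13.7, 10.5, 3.9) 0.098
top black 32 (array([564.8,   3.3]), 12.8, 10.5, 1.8) 0.099
top wood 291 (array([555.8, 129.7]), 95.5, 27.5, 1.3) 0.034
top wood 293 (array([ 428. , -276.9]), 93.4, 23.1, -8.8) 0.022
top wood 117 (array([ 422.3, -178. ]), 38.9, 23.4, -11.6) 0.024
side black 195 (array([657.9, 188. ]), 103.2, 11.2, -89.6) 0.097
side black 69 (array([ 6.663e+02, -1.000e-01]), 15.0, 13.4, 81.2) 0.095
side black 64 (array([569.4,   1.1]), 16.2, 11.7, 75.9) 0.096
side wood 396 (array([558.8, 136.7]), 97.1, 53.7, 8.6) 0.033
side wood 497 (array([ 428.9, -181.4]), 97.9, 25.3, -5.7) 0.023
side wood 551 (array([ 435. , -279.3]), 98.6, 24.1, -6.5) 0.023
[ 0.4336527  -0.12138469  0.14126   ]
```

Request:
arm_command:
  increments:
    - [-0.029, -0.005, 0, 0, 0, 0, 0.05]
    - [-0.029, -0.005, 0, 0, 0, 0, 0.05]
    - [0, 0, 0.03, 0, 0, 0, 0.05]
    - [0, 0, 0.03, 0, 0, 0, 0.05]
    - [0, 0, 0.03, 0, 0, 0, 0.05]
    - [0, 0, 0.025, 0, 0, 0, 0.05]
    - [0, 0, 0.01, 0, 0, 0, 0.05]
    - [0, 0, 0, 0, 0, 0, 0.05]

```text
t: 18.2
tcp_pos: [0.4172, -0.176, 0.0138]
ee_rot: [-2.329, -2.104, 0.002]
ft_force: [-0.6, 0.3, 0.5]
finger_gap: 0.584
```

Request:
arm_command:
  force: 30
  increments:
    - [0, 0, 0, 0, 0, 0, 0.01]
    - [0, 0, 0, 0, 0, 0, 0.01]
    - [0, 0, 0, 0, 0, 0, 0.01]
    - [0, 0, 0, 0, 0, 0, 0.01]
    - [0, 0, -0.03, 0, 0, 0, 0.01]
    - [0, 0, -0.03, 0, 0, 0, 0.01]
    - [0, 0, -0.03, 0, 0, 0, 0.01]
    - [0, 0, -0.03, 0, 0, 0, 0.01]

```text
t: 18.87
tcp_pos: [0.4178, -0.177, 0.1374]
ee_rot: [2.332, 2.104, 0.001]
ft_force: [0.7, -0.5, -1.3]
finger_gap: 0.25
```

Request:
arm_command:
  increments:
    - [0, 0, 0, 0, 0, -0.12, 0.01]
    - [0.0333, 0.0129, 0, 0, 0, 0, 0.01]
    - [0.0333, 0.0129, 0, 0, 0, 0, 0.01]
    - [0.0333, 0.0129, 0, 0, 0, 0, 0.01]
    - [0.0333, 0.0129, 0, 0, 0, 0, 0.01]
    - [0.0333, 0.0129, 0, 0, 0, 0, 0.01]
    - [0.0333, 0.0129, 0, 0, 0, 0, 0.01]
    - [0.0333, 0.0129, 0, 0, 0, 0, 0.01]

```text
t: 19.53
tcp_pos: [0.5046, 0.0594, 0.1363]
ee_rot: [2.202, 2.24, 0.002]
ft_force: [0.3, -1.3, -0.4]
finger_gap: 0.246
```

Request:
arm_command:
  increments:
    - [0.0333, 0.0129, 0, 0, 0, 0, 0.01]
    - [0.0333, 0.0129, 0, 0, 0, 0, 0.01]
    - [0.0333, 0.0129, 0, 0, 0, 0, 0.01]
    - [0.0333, 0.0129, 0, 0, 0, 0, 0.01]
    - [0, 0, 0, 0, 0, 0, 0.01]
    - [0, 0, 0, 0, 0, 0, 0.01]

```text
t: 20.03
tcp_pos: [0.5539, 0.1933, 0.136]
ee_rot: [2.199, 2.243, 0.002]
ft_force: [-0.2, -0.4, -0.7]
finger_gap: 0.249
```

Request:
arm_command:
  increments:
    - [0, 0, 0.03, 0, 0, 0, 0.01]
    - [0, 0, 0.03, 0, 0, 0, 0.01]
    - [0, 0, 0.02, 0, 0, 0, 0.01]
    - [0, 0, 0.015, 0, 0, 0, 0.01]
    - [0, 0, 0.01, 0, 0, 0, 0.01]
    - [0, 0, 0, 0, 0, 0, 0.01]
    - [0, 0, 0, 0, 0, 0, 0.04]
    - [0, 0, 0, 0, 0, 0, 0.04]

```text
t: 20.7
tcp_pos: [0.5539, 0.1913, 0.0313]
ee_rot: [2.202, 2.24, 0.002]
ft_force: [-0.6, 0.6, 0.4]
finger_gap: 0.467
```

Request:
arm_command:
  increments:
    - [0, 0, -0.02, 0, 0, 0, 0.04]
    - [0, 0, -0.03, 0, 0, 0, 0.04]
    - [0, 0, -0.03, 0, 0, 0, 0.04]
    - [0, 0, -0.03, 0, 0, 0, 0.04]
    - [-0.0334, -0.0099, 0, 0, 0, 0, 0.045]
    - [-0.0334, -0.0099, 0, 0, 0, 0, 0.045]
    - [-0.0334, -0.0099, 0, 0, 0, 0, 0.045]
    - [-0.0334, -0.0099, 0, 0, 0, 0, 0.045]

```text
t: 21.37
tcp_pos: [0.5159, 0.0562, 0.1417]
ee_rot: [2.2, 2.24, 0.003]
ft_force: [0.5, -1.0, -0.5]
finger_gap: 0.529
```

Request:
arm_command:
  increments:
    - [-0.0334, -0.0099, 0, 0, 0, 0, 0.05]
    - [-0.0334, -0.0099, 0, 0, 0, 0, 0.05]
    - [-0.0334, -0.0099, 0, 0, 0, 0, 0.05]
    - [-0.0334, -0.0099, 0, 0, 0, 0, 0.05]
    - [-0.0334, -0.0099, 0, 0, 0, 0, 0.05]
    - [-0.0334, -0.0099, 0, 0, 0, 0, 0.05]
    - [-0.0334, -0.0099, 0, 0, 0, 0, 0.05]
    - [0, 0, 0, 0, 0, 0, 0.05]

```text
t: 22.03
tcp_pos: [0.4499, -0.1824, 0.1416]
ee_rot: [2.204, 2.235, -0.001]
ft_force: [0.1, -0.3, -0.2]
finger_gap: 0.589
```

```bash
python3 lidc.py 6 | grep -v "black\|618\|58[0-9]\|63[0-9]"
python3 - <<'E'
import cv2
cv2.imwrite('pics/d.png',cv2.imread('pics/top6.png')[60:480,60:640])
E
```

```text
top wood 106 (array([ 626.9, -291.6]), 38.5, 24.8, -18.8) 0.029
top wood 293 (array([555.5, 193.7]), 97.4, 30.0, 2.2) 0.034
top wood 298 (array([556.7, 130. ]), 96.4, 28.2, 1.3) 0.034
side wood 548 (array([ 435. , -279.5]), 98.6, 23.4, -6.3) 0.023
[ 0.45075016 -0.17888538  0.14124765]
```

View pics/d.png

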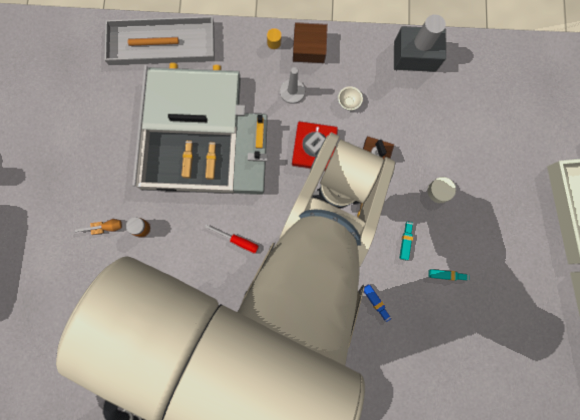

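The top view shows two clamps lying flat in the chamber and the lid open. The side view finds the third clamp unmoved.

Request:
arm_command:
  increments:
    - [-0.032, -0.0093, 0, 0, 0, 0, 0.05]
    - [-0.032, -0.0093, 0, 0, 0, 0, 0.05]
    - [-0.032, -0.0093, 0, 0, 0, 0, 0.05]
    - [0, 0, 0, 0, 0, 0.12, 0.05]
    - [0, 0, 0.03, 0, 0, 0.03, 0.05]
    - [0, 0, 0.03, 0, 0, 0, 0.05]
    - [0, 0, 0.03, 0, 0, 0, 0.05]
    - [0, 0, 0, 0, 0, 0, 0.05]

```text
t: 22.8
tcp_pos: [0.4225, -0.2713, 0.0465]
ee_rot: [-2.358, -2.066, 0.003]
ft_force: [-0.7, 0.8, -0.5]
finger_gap: 0.584
```

Request:
arm_command:
  increments:
    - [0, 0, 0.025, 0, 0, 0, 0.05]
    - [0, 0, 0.01, 0, 0, 0, 0.05]
    - [0, 0, 0, 0, 0, 0, 0.05]

```text
t: 23.05
tcp_pos: [0.4243, -0.2729, 0.0147]
ee_rot: [-2.361, -2.069, 0.001]
ft_force: [-0.4, 0.7, -0.2]
finger_gap: 0.589
```

Request:
arm_command:
  force: 30
  increments:
    - [0, 0, 0, 0, 0, 0, 0.01]
    - [0, 0, 0, 0, 0, 0, 0.01]
    - [0, 0, 0, 0, 0, 0, 0.01]
    - [0, 0, 0, 0, 0, 0, 0.01]
    - [0, 0, -0.03, 0, 0, 0, 0.01]
    - [0, 0, -0.03, 0, 0, 0, 0.01]
    - [0, 0, -0.03, 0, 0, 0, 0.01]
    - [0, 0, -0.03, 0, 0, 0, 0.01]

```text
t: 23.72
tcp_pos: [0.4244, -0.274, 0.1374]
ee_rot: [2.364, 2.069, 0.0]
ft_force: [1.3, -1.4, -0.9]
finger_gap: 0.254
```

Request:
arm_command:
  increments:
    - [0, 0, 0, 0, 0, -0.12, 0.01]
    - [0, 0, 0, 0, 0, -0.03, 0.01]
    - [0.0331, 0.0087, 0, 0, 0, 0, 0.01]
    - [0.0331, 0.0087, 0, 0, 0, 0, 0.01]
    - [0.0331, 0.0087, 0, 0, 0, 0, 0.01]
    - [0.0331, 0.0087, 0, 0, 0, 0, 0.01]
    - [0.0331, 0.0087, 0, 0, 0, 0, 0.01]
    - [0.0331, 0.0087, 0, 0, 0, 0, 0.01]

```text
t: 24.38
tcp_pos: [0.4736, -0.0731, 0.1362]
ee_rot: [2.202, 2.239, 0.001]
ft_force: [0.6, 0.1, -1.3]
finger_gap: 0.248
```

Request:
arm_command:
  increments:
    - [0.0331, 0.0087, 0, 0, 0, 0, 0.01]
    - [0.0331, 0.0087, 0, 0, 0, 0, 0.01]
    - [0.0331, 0.0087, 0, 0, 0, 0, 0.01]
    - [0.0331, 0.0087, 0, 0, 0, 0, 0.01]
    - [0.0331, 0.0087, 0, 0, 0, 0, 0.01]
    - [0.0331, 0.0087, 0, 0, 0, 0, 0.01]
    - [0.0331, 0.0087, 0, 0, 0, 0, 0.01]
    - [0.0331, 0.0087, 0, 0, 0, 0, 0.01]

```text
t: 25.05
tcp_pos: [0.5386, 0.1932, 0.1363]
ee_rot: [2.202, 2.24, 0.001]
ft_force: [1.0, -0.2, -1.3]
finger_gap: 0.254
```

Request:
arm_command:
  increments:
    - [0.0331, 0.0087, 0, 0, 0, 0, 0.01]
    - [0.0331, 0.0087, 0, 0, 0, 0, 0.01]
    - [0, 0, 0, 0, 0, 0, 0.01]
    - [0, 0, 0, 0, 0, 0, 0.01]

```text
t: 25.38
tcp_pos: [0.5548, 0.2594, 0.1359]
ee_rot: [2.199, 2.243, 0.001]
ft_force: [-0.5, 0.0, -1.2]
finger_gap: 0.247
```

Request:
arm_command:
  increments:
    - [-0.002, 0, 0.03, 0, 0, 0, 0.01]
    - [0, 0, 0.03, 0, 0, 0, 0.01]
    - [0, 0, 0.02, 0, 0, 0, 0.01]
    - [0, 0, 0.015, 0, 0, 0, 0.01]
    - [0, 0, 0.01, 0, 0, 0, 0.01]
    - [0, 0, 0, 0, 0, 0, 0.01]
    - [0, 0, 0, 0, 0, 0, 0.036]
    - [0, 0, 0, 0, 0, 0, 0.036]

```text
t: 26.05
tcp_pos: [0.5552, 0.2555, 0.0312]
ee_rot: [2.203, 2.239, 0.002]
ft_force: [1.0, -0.9, -0.8]
finger_gap: 0.419
```

Request:
arm_command:
  increments:
    - [0, 0, -0.02, 0, 0, 0, 0.036]
    - [0, 0, -0.03, 0, 0, 0, 0.036]
    - [0, 0, -0.03, 0, 0, 0, 0.036]
    - [0, 0, -0.03, 0, 0, 0, 0]
    - [-0.03, 0.03, 0, 0, 0, 0, 0]
    - [-0.03, 0.035, 0, 0, 0, 0, 0]
    - [-0.008, 0.035, 0, 0, 0, 0, 0]
    - [0, 0.033, 0, 0, 0, 0, 0]

```text
t: 26.72
tcp_pos: [0.6868, 0.1908, 0.1423]
ee_rot: [2.203, 2.237, 0.002]
ft_force: [-0.2, 0.1, -0.0]
finger_gap: -0.002
```

```bash
python3 lidc.py 7 | grep -v "618\|58[0-9]\|63[0-9]"
python3 - <<'E'
import cv2
cv2.imwrite('pics/e.png',cv2.resize(cv2.imread('pics/side7.png')[90:330,230:470],(600,600)))
E
```

```text
top black 53 (array([654.9, 150.9]), 20.0, 14.6, -78.2) 0.095
top black 39 (array([661.9,   2.9]), 14.5, 12.8, 2.2) 0.098
top black 34 (array([565.3,   3.2]), 15.7, 10.4, 1.5) 0.098
top wood 193 (array([563.7, 127. ]), 83.6, 23.2, 10.6) 0.033
side black 190 (array([657.5, 188.7]), 101.9, 11.4, 88.9) 0.096
side black 70 (array([ 6.666e+02, -4.000e-01]), 15.5, 13.4, -87.8) 0.094
side black 67 (array([569.4,   1.5]), 16.4, 11.5, 77.9) 0.095
side wood 379 (array([560.4, 265.1]), 99.0, 53.4, 5.4) 0.032
side wood 386 (array([559.3, 197.2]), 96.6, 48.8, 6.5) 0.033
side wood 406 (array([558.8, 137.4]), 96.2, 51.5, 6.5) 0.033
[0.68989099 0.19239837 0.14186891]
```

View pics/e.png

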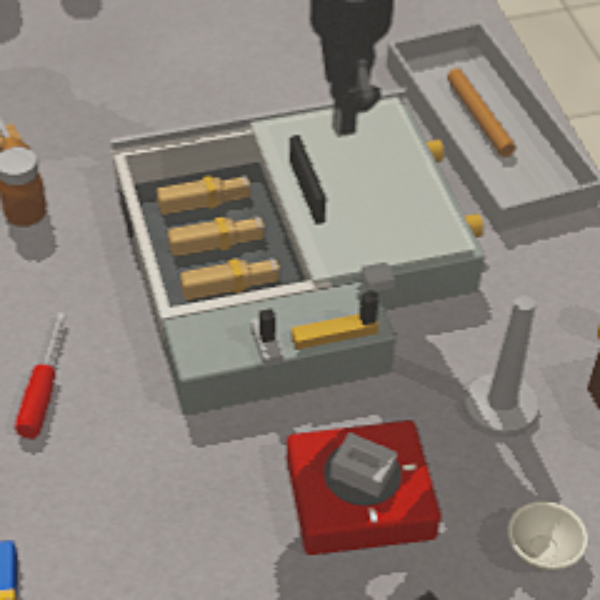

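The side view shows all three clamps flat in the chamber, with bolt and keeper drawn. Before I shut the lid, I check the whole views for a fourth clamp.

Run:
```python
from h import *
from meas import rect
for n in ['top0','side0','top4','side7']:
    z=np.load(n+'.npz');C=z['C'];hsv=cv2.cvtColor(z['img'],cv2.COLOR_RGB2HSV);H,S,V=[hsv[...,i] for i in range(3)]
    m=((S>80)&(H>10)&(H<27)&(C[...,2]<.06)&(C[...,2]>.005)&(V>50)&((C[...,0]<.4)|(abs(C[...,1])>.35))).astype(np.uint8)
    nn,L,st,ce=cv2.connectedComponentsWithStats(m)
    for i in range(1,nn):
        if st[i,4]>45: print(n,st[i,4],rect(C[L==i]),ce[i].round())
```

```text
top0 100 (array([889.9, 369.3]), 40.3, 17.8, -82.0) [195. 102.]
top0 305 (array([369.2, 389. ]), 80.3, 30.6, -77.6) [166. 286.]
top0 97 (array([363.5, 284.2]), 44.9, 20.6, -26.2) [204. 290.]
top0 80 (array([ 388.2, -174.1]), 25.3, 21.1, -6.6) [382. 291.]
top0 67 (array([ 391.2, -271.8]), 20.9, 19.6, 80.9) [419. 292.]
side0 68 (array([894.2, 379.5]), 59.0, 22.3, -87.6) [414. 122.]
side0 91 (array([370.2, 396.2]), 66.2, 29.9, -79.0) [232. 145.]
side0 256 (array([373. , 285.9]), 45.1, 33.4, -3.7) [239. 170.]
side0 46 (array([395.5, -85.2]), 22.8, 8.7, 89.5) [271. 283.]
side0 121 (array([ 391.3, -176.4]), 21.4, 21.0, 80.0) [276. 318.]
side0 47 (array([ 291.5, -184.2]), 23.2, 10.2, -7.2) [230. 328.]
side0 93 (array([ 392.5, -273.8]), 23.0, 14.4, 89.5) [285. 358.]
side0 75 (array([ 215.2, -324.9]), 25.6, 9.3, -51.1) [200. 401.]
side0 77 (array([ 387.3, -397. ]), 25.7, 9.0, 84.1) [294. 416.]
top4 98 (array([889.3, 370. ]), 40.4, 18.6, -79.3) [195. 102.]
top4 307 (array([368.7, 389. ]), 81.4, 30.9, -78.6) [166. 286.]
top4 97 (array([363.7, 285.2]), 45.1, 20.3, -26.8) [204. 290.]
top4 49 (array([ 387.4, -178.6]), 24.9, 12.3, -9.3) [383. 291.]
top4 67 (array([ 390.7, -272.4]), 21.9, 18.2, 84.7) [419. 292.]
side7 64 (array([892.6, 378. ]), 57.0, 18.2, -81.4) [413. 122.]
side7 91 (array([370.4, 394.8]), 69.4, 30.3, -79.4) [232. 145.]
side7 261 (array([376.7, 283.1]), 46.4, 29.9, 15.9) [239. 170.]
side7 51 (array([ 291.5, -183.8]), 23.8, 12.2, -1.2) [230. 328.]
side7 74 (array([ 215.8, -324.9]), 24.3, 8.7, -51.7) [200. 401.]
side7 79 (array([ 387.2, -397.8]), 24.1, 8.4, 82.4) [294. 417.]
```

Request:
arm_command:
  increments:
    - [-0.004, 0, 0.03, 0, 0, 0, 0]
    - [0, 0, 0.023, 0, 0, 0, 0]
    - [0, 0, 0, 0, 0, 0, 0]

```text
t: 27.07
tcp_pos: [0.6817, 0.1884, 0.0833]
ee_rot: [-2.2, -2.238, 0.009]
ft_force: [-1.8, -0.1, -0.8]
finger_gap: -0.003
```

Request:
arm_command:
  increments:
    - [0, -0.006, -0.004, 0, 0, 0, 0]
    - [0, -0.01, 0, 0, 0, 0, 0]
    - [0, -0.016, 0, 0, 0, 0, 0]
    - [0, -0.016, 0, 0, 0, 0, 0]
    - [0, -0.016, 0, 0, 0, 0, 0]
    - [0, -0.016, 0, 0, 0, 0, 0]
    - [0, -0.016, 0, 0, 0, 0, 0]
    - [0, -0.016, 0, 0, 0, 0, 0]

```text
t: 27.73
tcp_pos: [0.5735, 0.1882, 0.094]
ee_rot: [2.2, 2.239, 0.007]
ft_force: [4.6, 0.4, -1.8]
finger_gap: 0.0
```

Request:
arm_command:
  increments:
    - [0, -0.016, 0, 0, 0, 0, 0]
    - [0, -0.016, 0, 0, 0, 0, 0]
    - [0, -0.008, 0, 0, 0, 0, 0]
    - [0, -0.005, 0, 0, 0, 0, 0]
    - [0, -0.003, 0, 0, 0, 0, 0]
    - [0, 0, 0, 0, 0, 0, 0]

```text
t: 28.23
tcp_pos: [0.5251, 0.187, 0.0922]
ee_rot: [2.202, 2.24, 0.002]
ft_force: [-0.0, 0.2, 0.3]
finger_gap: -0.002
```

Request:
arm_command:
  increments:
    - [0, -0.003, 0, 0, 0, 0, 0]
    - [0, -0.002, 0, 0, 0, 0, 0]
    - [0, 0, 0, 0, 0, 0, 0]

```text
t: 28.48
tcp_pos: [0.523, 0.187, 0.0919]
ee_rot: [2.199, 2.238, 0.008]
ft_force: [9.5, -1.4, -1.5]
finger_gap: -0.0
```

Request:
arm_command:
  increments:
    - [0, 0.006, 0, 0, 0, 0, 0]
    - [0, 0, -0.03, 0, 0, 0, 0]
    - [0, 0.015, -0.02, 0, 0, 0, 0]
    - [-0.03, 0, 0, 0, 0, 0, 0]
    - [-0.034, 0, 0, 0, 0, 0, 0]
    - [-0.034, 0, 0, 0, 0, 0, 0]
    - [-0.034, 0.004, 0, 0, 0, 0, 0]

```text
t: 29.07
tcp_pos: [0.5461, 0.0538, 0.1408]
ee_rot: [-2.2, -2.24, 0.003]
ft_force: [1.5, 0.1, -0.6]
finger_gap: 0.0
```

Request:
arm_command:
  increments:
    - [-0.034, 0.004, 0, 0, 0, 0, 0]
    - [-0.034, 0.004, 0, 0, 0, 0, 0]
    - [-0.034, 0.004, 0, 0, 0, 0, 0]
    - [0, 0, 0, 0, 0, 0, 0]

```text
t: 29.4
tcp_pos: [0.5614, -0.0517, 0.141]
ee_rot: [2.205, 2.237, -0.002]
ft_force: [0.2, -0.1, -0.7]
finger_gap: -0.002
```

```bash
python3 lidc.py 8 | grep -v "wood"
```

```text
top black 230 (array([504.1, 186.4]), 97.6, 12.8, -89.0) 0.098
side black 167 (array([507.3, 184.9]), 100.6, 12.0, -89.0) 0.098
side black 69 (array([ 6.665e+02, -3.000e-01]), 16.6, 12.8, 83.4) 0.095
[ 0.56062233 -0.04798935  0.14070367]
```

Request:
arm_command:
  increments:
    - [0, 0.006, 0.03, 0, 0, 0, 0]
    - [0, 0, 0.023, 0, 0, 0, 0]
    - [0.01, 0, 0, 0, 0, 0, 0]
    - [0.01, 0, 0, 0, 0, 0, 0]
    - [0.01, 0, 0, 0, 0, 0, 0]
    - [0.01, 0, 0, 0, 0, 0, 0]
    - [0.01, 0, 0, 0, 0, 0, 0]
    - [0, 0, 0, 0, 0, 0, 0]

```text
t: 30.17
tcp_pos: [0.5666, 0.0057, 0.0893]
ee_rot: [2.2, 2.242, 0.002]
ft_force: [0.4, 0.6, 0.1]
finger_gap: -0.0
```

Request:
arm_command:
  increments:
    - [0.005, 0, 0, 0, 0, 0, 0]
    - [0.004, 0, 0, 0, 0, 0, 0]
    - [0, 0, 0, 0, 0, 0, 0]

```text
t: 30.42
tcp_pos: [0.5664, 0.013, 0.0888]
ee_rot: [2.202, 2.24, 0.001]
ft_force: [0.9, 0.1, -0.2]
finger_gap: -0.0
```

Request:
arm_command:
  increments:
    - [0.004, 0, 0, 0, 0, 0, 0]
    - [0.002, 0, 0, 0, 0, 0, 0]
    - [0, 0, 0, 0, 0, 0, 0]

```text
t: 30.67
tcp_pos: [0.5663, 0.0154, 0.0887]
ee_rot: [2.198, 2.239, -0.005]
ft_force: [0.2, -20.7, 4.0]
finger_gap: 0.002
```

Request:
arm_command:
  increments:
    - [-0.03, 0, 0, 0, 0, 0, 0]
    - [-0.03, 0, -0.03, 0, 0, 0, 0]
    - [-0.03, 0, -0.03, 0, 0, 0, 0]
    - [-0.01, 0, 0, 0, 0, 0, 0]
    - [0, 0, 0, 0, 0, 0, 0]

```text
t: 31.08
tcp_pos: [0.5689, -0.0829, 0.149]
ee_rot: [2.203, 2.235, 0.003]
ft_force: [-0.1, -0.0, 0.3]
finger_gap: -0.003
```

```bash
python3 lidc.py 9 | grep -v "wood"
```

```text
top black 230 (array([504.2, 186.2]), 97.9, 13.1, -89.2) 0.097
side black 167 (array([507. , 184.2]), 98.2, 11.3, -89.0) 0.099
side black 60 (array([568.6,  32.4]), 15.6, 11.2, 90.0) 0.095
side black 69 (array([6.669e+02, 5.000e-01]), 16.8, 13.1, 85.8) 0.093
[ 0.56718342 -0.08051176  0.14681288]
```

Request:
arm_command:
  increments:
    - [0.0198, 0.032, 0, 0, 0, 0, 0]
    - [0.0198, 0.032, 0, 0, 0, 0, 0]
    - [0.0198, 0.032, 0, 0, 0, 0, 0]
    - [0.0198, 0.032, 0, 0, 0, 0, 0]
    - [0, 0, 0.03, 0, 0, 0, 0]
    - [0, 0, 0.03, 0, 0, 0, 0]
    - [0, 0, 0, 0, 0, 0, 0]

```text
t: 31.77
tcp_pos: [0.6896, 0.003, 0.0798]
ee_rot: [-2.194, -2.237, 0.012]
ft_force: [-2.3, -0.4, -0.3]
finger_gap: -0.0
```

Request:
arm_command:
  increments:
    - [0, -0.008, 0, 0, 0, 0, 0]
    - [0, -0.008, 0, 0, 0, 0, 0]
    - [0, -0.008, 0, 0, 0, 0, 0]
    - [0, -0.008, 0, 0, 0, 0, 0]
    - [0, -0.008, 0, 0, 0, 0, 0]
    - [0, -0.006, 0, 0, 0, 0, 0]
    - [0, 0, 0, 0, 0, 0, 0]

```text
t: 32.35
tcp_pos: [0.647, -0.0001, 0.0882]
ee_rot: [2.202, 2.24, -0.0]
ft_force: [0.1, 0.0, -0.3]
finger_gap: -0.002
```

Request:
arm_command:
  increments:
    - [0, -0.003, 0, 0, 0, 0, 0]
    - [0, -0.003, 0, 0, 0, 0, 0]
    - [0, 0, 0, 0, 0, 0, 0]

```text
t: 32.6
tcp_pos: [0.6421, -0.0001, 0.0875]
ee_rot: [2.202, 2.24, 0.0]
ft_force: [0.8, -0.1, 0.4]
finger_gap: 0.003
```

Request:
arm_command:
  increments:
    - [0, 0.01, 0, 0, 0, 0, 0]
    - [0, 0, -0.03, 0, 0, 0, 0]
    - [0, 0, -0.03, 0, 0, 0, 0]
    - [0, 0, -0.04, 0, 0, 0, 0.06]
    - [0, 0, -0.03, 0, 0, 0, 0.06]
    - [-0.035, 0, 0, 0, 0, 0, 0.06]
    - [-0.035, 0, 0, 0, 0, 0, 0.06]
    - [-0.035, 0, 0, 0, 0, 0, 0.06]

```text
t: 33.27
tcp_pos: [0.6546, -0.1055, 0.2178]
ee_rot: [2.2, 2.242, 0.0]
ft_force: [1.0, 0.3, 1.2]
finger_gap: 0.699
```

Request:
arm_command:
  increments:
    - [-0.035, 0, 0, 0, 0, 0, 0.06]
    - [-0.035, 0, 0, 0, 0, 0, 0.06]
    - [-0.035, -0.01, 0, 0, 0, -0.08, 0.06]
    - [-0.035, -0.01, 0, 0, 0, -0.08, 0.06]
    - [0, 0, 0, 0, 0, -0.08, 0.06]
    - [0, 0, 0, 0, 0, -0.08, 0.06]
    - [0, 0, 0, 0, 0, 0, 0.06]

```text
t: 33.85
tcp_pos: [0.6391, -0.2468, 0.2165]
ee_rot: [-1.814, -2.563, 0.001]
ft_force: [0.5, 0.7, 0.2]
finger_gap: 0.699
```

```bash
python3 lidc.py 10 | grep -v "wood"
python3 - <<'E'
from h import *
from meas import rect
for n in ['top0','side0','top5','side9','top10','side10']:
    z=np.load(n+'.npz');C=z['C'];I=z['img'].astype(int);X,Y,Z=C[...,0],C[...,1],C[...,2]
    loc=(X>.5)&(X<.72)&(Y<-.06)&(Y>-.22)
    a=loc&(Z>.057)&(Z<.07); r=loc&(Z>.034)&(Z<.046)&(I[...,0]>I[...,1]*2+20)
    b=(X>.55)&(X<.66)&(Y<-.25)&(Y>-.37)&(Z>.078)&(Z<.1)
    for l,m in [('tur',a),('red',r),('bow',b)]: print(n,l,m.sum(),rect(C[m]) if m.sum()>5 else None, np.median(C[m][:,2]) if m.sum() else '')
E
```

```text
top black 35 (array([621.5,   1.8]), 13.7, 10.6, 1.7) 0.099
top black 38 (array([564.5,  35.1]), 13.1, 12.9, 5.3) 0.099
top black 18 (array([504.3, 228.3]), 16.6, 8.0, -86.1) 0.098
top black 86 (array([504.4, 163.2]), 51.2, 11.4, -90.0) 0.097
side black 157 (array([507.1, 182.8]), 98.2, 11.6, -89.1) 0.098
side black 54 (array([568.5,  31. ]), 16.9, 10.3, -89.8) 0.095
side black 63 (array([625.7,  -1.1]), 14.0, 11.1, -83.7) 0.094
[ 0.63938129 -0.24575518  0.21672755]
top0 tur 211 (array([ 614.9, -146.3]), 47.6, 36.9, -41.6) 0.06381672654344883
top0 red 1129 (array([ 614. , -145.1]), 119.4, 107.2, -5.3) 0.03909986510641361
top0 bow 97 (array([ 603. , -310.9]), 40.0, 13.2, 21.5) 0.09277324611095805
side0 tur 318 (array([ 619.3, -147.3]), 47.4, 40.6, -40.4) 0.06528978087970033
side0 red 1486 (array([ 617.6, -148.3]), 116.6, 113.0, -5.7) 0.04079025684196663
side0 bow 182 (array([ 607.7, -313.6]), 40.6, 12.9, 18.2) 0.09495116265645859
top5 tur 211 (array([ 615.1, -146.4]), 48.6, 36.5, -42.4) 0.06391542636833969
top5 red 598 (array([ 630.6, -146.6]), 107.4, 86.0, 84.1) 0.039425302717106536
top5 bow 89 (array([ 603.4, -312.1]), 39.5, 13.8, 20.3) 0.09384841027016111
side9 tur 319 (array([ 619.9, -147.7]), 46.4, 39.6, -40.8) 0.06532924042212507
side9 red 1468 (array([ 618.1, -148.1]), 116.7, 112.7, -5.3) 0.04075615889238454
side9 bow 184 (array([ 608.5, -313.4]), 41.0, 13.1, 19.3) 0.09509860366374412
top10 tur 109 (array([ 618.3, -141.6]), 47.1, 25.1, -40.7) 0.06367658603952786
top10 red 542 (array([ 615.8, -126.7]), 119.7, 71.3, -6.3) 0.03901180296264639
top10 bow 0 None 
side10 tur 316 (array([ 619.6, -147.5]), 47.2, 39.0, -40.9) 0.06532273562529356
side10 red 1471 (array([ 617.8, -148.3]), 116.6, 112.5, -5.3) 0.04080481789631618
side10 bow 185 (array([ 608.3, -313.6]), 41.0, 13.2, 22.6) 0.09499238246231978
```

Request:
arm_command:
  increments:
    - [0, 0, 0, 0, 0, -0.02, 0.05]
    - [-0.0253, -0.0276, 0, 0, 0, 0, 0.05]
    - [-0.0253, -0.0276, 0, 0, 0, 0, 0.05]
    - [0, 0, 0.03, 0, 0, 0, 0.05]
    - [0, 0, 0.03, 0, 0, 0, 0.05]
    - [0, 0, 0.03, 0, 0, 0, 0.05]
    - [0, 0, 0.03, 0, 0, 0, 0.05]
    - [0, 0, 0, 0, 0, 0, 0.05]

```text
t: 34.62
tcp_pos: [0.6019, -0.3102, 0.0912]
ee_rot: [-1.786, -2.573, 0.002]
ft_force: [-1.9, 0.5, -0.5]
finger_gap: 0.588
```

Request:
arm_command:
  increments:
    - [0, 0, 0, 0, 0, 0, 0.05]
    - [0, 0, 0, 0, 0, 0, 0.05]

```text
t: 34.78
tcp_pos: [0.6064, -0.3126, 0.0988]
ee_rot: [1.79, 2.58, 0.0]
ft_force: [0.9, 0.3, 0.6]
finger_gap: 0.583
```

Request:
arm_command:
  increments:
    - [0, 0, 0.01, 0, 0, 0, 0.05]
    - [0, 0, 0.01, 0, 0, 0, 0.05]
    - [0, 0, 0.008, 0, 0, 0, 0.05]
    - [0, 0, 0, 0, 0, 0, 0.05]

```text
t: 35.12
tcp_pos: [0.6043, -0.3119, 0.0675]
ee_rot: [-1.79, -2.579, 0.0]
ft_force: [-1.3, -0.3, -0.3]
finger_gap: 0.585
```

Request:
arm_command:
  force: 50
  increments:
    - [0, 0, 0, 0, 0, 0, 0.004]
    - [0, 0, 0, 0, 0, 0, 0.004]
    - [0, 0, 0, 0, 0, 0, 0.004]
    - [0, 0, 0, 0, 0, 0, 0.004]
    - [0, 0, 0, 0, 0, 0, 0.004]

```text
t: 35.53
tcp_pos: [0.6056, -0.3127, 0.0697]
ee_rot: [1.791, 2.58, 0.0]
ft_force: [0.0, 0.4, 1.1]
finger_gap: 0.135
```

Request:
arm_command:
  increments:
    - [0, 0, -0.02, 0, 0, 0, 0.004]
    - [0, 0, -0.03, 0, 0, 0, 0.004]
    - [0, 0, -0.03, 0, 0, 0, 0.004]
    - [0, 0, 0, 0, 0, 0, 0.004]
    - [0, 0, 0, 0, 0, 0.1, 0.004]
    - [0, 0, 0, 0, 0, 0.1, 0.004]
    - [0, 0, 0, 0, 0, 0.1, 0.004]
    - [0, 0, 0, 0, 0, 0.1, 0.004]

```text
t: 36.2
tcp_pos: [0.6051, -0.3124, 0.1491]
ee_rot: [-2.274, -2.168, 0.0]
ft_force: [-0.4, 1.0, -0.5]
finger_gap: 0.131
```

Request:
arm_command:
  increments:
    - [0, 0, 0, 0, 0, 0.1, 0.004]
    - [0, 0, 0, 0, 0, 0.1, 0.004]
    - [0, 0, 0, 0, 0, 0.1, 0.004]
    - [0, 0, 0, 0, 0, 0.1, 0.004]
    - [0, 0, 0, 0, 0, 0.1, 0.004]
    - [0, 0, 0, 0, 0, 0.1, 0.004]
    - [0, 0, 0, 0, 0, 0.073, 0.004]
    - [0, 0, 0, 0, 0, 0, 0.004]

```text
t: 36.87
tcp_pos: [0.6051, -0.3124, 0.149]
ee_rot: [-2.861, -1.298, 0.0]
ft_force: [-0.4, -0.8, -0.4]
finger_gap: 0.13
```

Request:
arm_command:
  increments:
    - [0.0221, -0.01667, 0, 0, 0, 0, 0.004]
    - [0.0221, -0.01667, 0, 0, 0, 0, 0.004]
    - [0.0221, -0.01667, 0, 0, 0, 0, 0.004]
    - [0.0221, -0.01667, 0, 0, 0, 0, 0.004]
    - [0.0221, -0.01667, 0, 0, 0, 0, 0.004]
    - [0.0221, -0.01667, 0, 0, 0, 0, 0.004]
    - [0, 0, 0, 0, 0, 0, 0.004]
    - [0, 0, 0, 0, 0, 0, 0.004]

```text
t: 37.53
tcp_pos: [0.6169, -0.1455, 0.1492]
ee_rot: [2.856, 1.309, -0.0]
ft_force: [-0.0, -0.1, -0.1]
finger_gap: 0.134
```

Run:
```python
from h import *
from meas import rect
o=ctrl.observe();print(o['tcp_pos'],o['ee_rot'])
for n in ['side','top']:
    s=snapshot(n);C=cloud(s);np.savez(n+'11.npz',C=C,img=s['img']);save(n+'11',s['img'])
    X,Y,Z=[C[...,i] for i in range(3)];loc=(abs(X-.617)<.05)&(abs(Y+.147)<.05)
    for a,b in [(.055,.07),(.085,.105),(.107,.113),(.114,.135),(.135,.145)]:
        m=loc&(Z>a)&(Z<b);print(n,a,m.sum(),rect(C[m]) if m.sum()>5 else'')
    if n=='side': save('f',cv2.resize(s['img'][190:310,310:450],(700,600),interpolation=cv2.INTER_CUBIC))
```

```text
[ 0.61689448 -0.14551654  0.14918863] [ 2.85579669e+00  1.30913794e+00 -1.29649274e-04]
side 0.055 317 (array([ 620. , -147.2]), 46.1, 39.9, -41.6)
side 0.085 21 (array([ 618.5, -148.2]), 23.2, 9.3, -32.6)
side 0.107 14 (array([ 618. , -153.3]), 29.6, 16.1, -12.9)
side 0.114 113 (array([ 618.7, -148.1]), 30.1, 25.2, -22.0)
side 0.135 10 (array([ 617. , -153.9]), 33.3, 6.5, -39.5)
top 0.055 0 
top 0.085 0 
top 0.107 0 
top 0.114 0 
top 0.135 0
```

View pics/f.png

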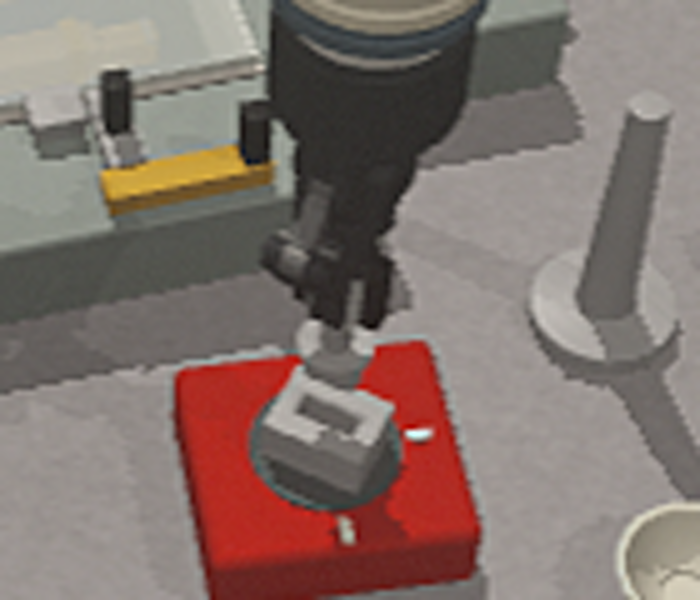

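Request:
arm_command:
  increments:
    - [0, 0, 0.01, 0, 0, 0, 0.004]
    - [0, 0, 0.008, 0, 0, 0, 0.004]
    - [0, 0, 0.004, 0, 0, 0, 0.004]
    - [0, 0, 0.003, 0, 0, 0, 0.004]
    - [0, 0, 0.002, 0, 0, 0, 0.004]
    - [0, 0, 0, 0, 0, 0, 0.004]
    - [0, 0, 0, 0, 0, 0, 0.004]

```text
t: 38.22
tcp_pos: [0.6168, -0.1469, 0.1221]
ee_rot: [-2.859, -1.302, 0.0]
ft_force: [-0.2, -0.3, -2.0]
finger_gap: 0.131
```

Run:
```python
from h import *
for i in range(2):
    s=snapshot('side'); o=ctrl.observe();print(o['tcp_pos'],o['ft_force'],o['ft_torque'])
save('g',cv2.resize(s['img'][230:310,330:430],(750,600),interpolation=cv2.INTER_CUBIC))
```

```text
[ 0.61697804 -0.14688267  0.12238841] [0.17405396 0.58448765 0.16615615] [-0.06236593  0.02236347 -0.01933369]
[ 0.61702749 -0.14686206  0.12249259] [ 0.39831873  0.13794727 -0.75716976] [ 0.00911219 -0.02048124 -0.06320844]
```

View pics/g.png

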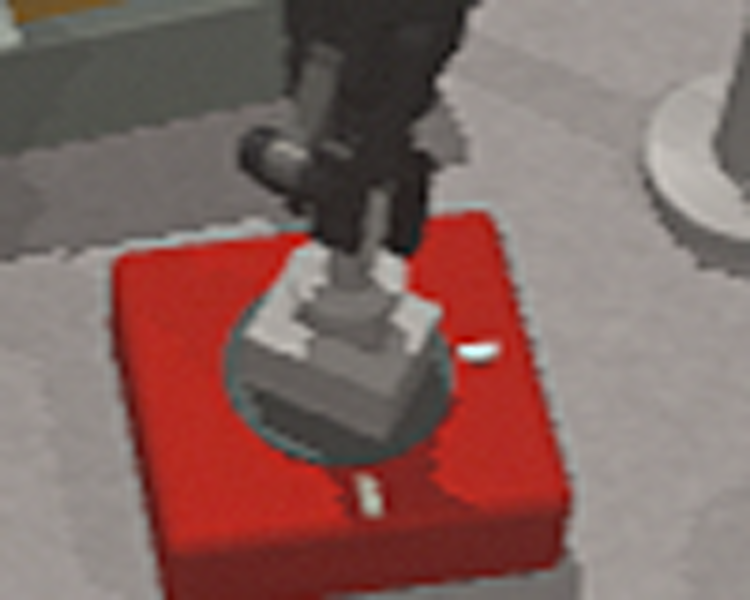

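Request:
arm_command:
  increments:
    - [0, 0, 0.002, 0, 0, 0, 0.004]
    - [0, 0, 0.002, 0, 0, 0, 0.004]
    - [0, 0, 0, 0, 0, 0, 0.004]

```text
t: 38.57
tcp_pos: [0.6166, -0.1467, 0.1179]
ee_rot: [-2.859, -1.302, 0.001]
ft_force: [-0.4, 0.1, -1.4]
finger_gap: 0.132
```

Request:
arm_command:
  increments:
    - [0, 0, 0.002, 0, 0, 0, 0.004]
    - [0, 0, 0.002, 0, 0, 0, 0.004]
    - [0, 0, 0, 0, 0, 0, 0.004]

```text
t: 38.82
tcp_pos: [0.6165, -0.1468, 0.1137]
ee_rot: [-2.859, -1.302, 0.001]
ft_force: [1.1, 0.2, -1.0]
finger_gap: 0.132
```

It is going in without resistance.

Request:
arm_command:
  increments:
    - [0, 0, 0.002, 0, 0, 0, 0.004]
    - [0, 0, 0.002, 0, 0, 0, 0.004]
    - [0, 0, 0.002, 0, 0, 0, 0.004]
    - [0, 0, 0, 0, 0, 0, 0.004]

```text
t: 39.15
tcp_pos: [0.6166, -0.1467, 0.1077]
ee_rot: [-2.859, -1.302, 0.001]
ft_force: [-0.5, -0.1, -0.1]
finger_gap: 0.131
```

Request:
arm_command:
  increments:
    - [0, 0, 0.002, 0, 0, 0, 0.004]
    - [0, 0, 0.001, 0, 0, 0, 0.004]
    - [0, 0, 0, 0, 0, 0, 0.004]

```text
t: 39.4
tcp_pos: [0.6166, -0.1467, 0.1049]
ee_rot: [-2.859, -1.302, 0.001]
ft_force: [-0.5, -0.2, -0.9]
finger_gap: 0.129
```

Run:
```python
from h import *
from meas import rect
s=snapshot('side'); o=ctrl.observe();print(o['tcp_pos'],o['ft_force'],o['ft_torque'])
C=cloud(s);X,Y,Z=[C[...,i] for i in range(3)];loc=(abs(X-.617)<.05)&(abs(Y+.147)<.05)
for a,b in [(.055,.0665),(.0665,.073),(.073,.09),(.09,.1),(.1,.12)]:
    m=loc&(Z>a)&(Z<b);print(a,m.sum(),rect(C[m]) if m.sum()>5 else'')
save('i',cv2.resize(s['img'][230:310,330:430],(750,600),interpolation=cv2.INTER_CUBIC))
```

```text
[ 0.61671294 -0.14677688  0.10507185] [-0.82123534  0.13348822 -0.49855605] [ 0.00097538 -0.031253    0.05466384]
0.055 141 (array([ 619.7, -147.7]), 46.5, 37.7, -41.9)
0.0665 138 (array([ 617.4, -150.1]), 46.9, 36.1, -34.0)
0.073 42 (array([ 617.9, -152.2]), 29.8, 19.0, -26.9)
0.09 9 (array([ 617.1, -154.2]), 38.4, 13.7, -25.5)
0.1 77 (array([ 616.3, -158. ]), 35.9, 19.7, -25.8)
```

View pics/i.png

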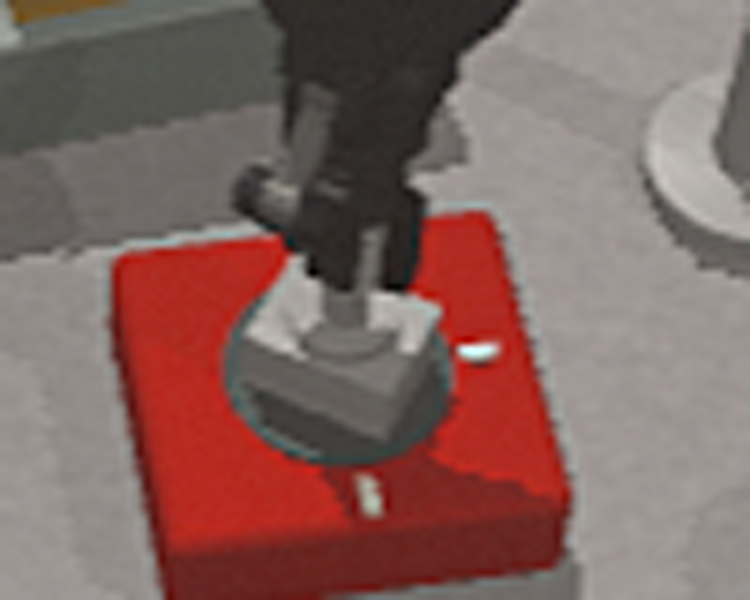

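The key is in the slot with its shoulder just above the turret top. I press on until it seats.

Request:
arm_command:
  increments:
    - [0, 0, 0.001, 0, 0, 0, 0.004]
    - [0, 0, 0.001, 0, 0, 0, 0.004]
    - [0, 0, 0, 0, 0, 0, 0.004]

```text
t: 39.7
tcp_pos: [0.6171, -0.1469, 0.1046]
ee_rot: [2.858, 1.302, 0.001]
ft_force: [-3.2, 1.7, 11.1]
finger_gap: 0.137
```

Request:
arm_command:
  increments:
    - [0, 0, 0.001, 0, 0, 0, 0.004]
    - [0, 0, 0.001, 0, 0, 0, 0.004]
    - [0, 0, 0, 0, 0, 0, 0.004]

```text
t: 39.95
tcp_pos: [0.6174, -0.1469, 0.1044]
ee_rot: [2.858, 1.302, 0.002]
ft_force: [-8.8, 2.0, 26.8]
finger_gap: 0.134
```

Request:
arm_command:
  increments:
    - [0, 0, -0.001, 0, 0, 0, 0.004]
    - [0, 0, 0, 0, 0, 0.06, 0.004]
    - [0, 0, 0, 0, 0, 0.08, 0.004]
    - [0, 0, 0, 0, 0, 0.08, 0.004]
    - [0, 0, 0, 0, 0, 0.08, 0.004]

```text
t: 40.37
tcp_pos: [0.6176, -0.1474, 0.1045]
ee_rot: [3.021, 0.855, 0.002]
ft_force: [-5.5, -0.4, 16.9]
finger_gap: 0.134
```

Request:
arm_command:
  increments:
    - [0, 0, 0, 0, 0, 0.08, 0.004]
    - [0, 0, 0, 0, 0, 0.08, 0.004]
    - [0, 0, 0, 0, 0, 0.08, 0.004]
    - [0, 0, 0, 0, 0, 0.08, 0.004]
    - [0, 0, 0, 0, 0, 0.08, 0.004]
    - [0, 0, 0, 0, 0, 0.08, 0.004]
    - [0, 0, 0, 0, 0, 0.08, 0.004]
    - [0, 0, 0, 0, 0, 0, 0.004]

```text
t: 41.03
tcp_pos: [0.617, -0.1477, 0.1045]
ee_rot: [3.14, -0.015, 0.001]
ft_force: [-6.8, -2.0, 18.0]
finger_gap: 0.135
```

Run:
```python
from h import *
from meas import rect
s=snapshot('side'); o=ctrl.observe();print(o['tcp_pos'],o['ee_rot'],o['ft_force'],o['ft_torque'])
C=cloud(s);X,Y,Z=[C[...,i] for i in range(3)];loc=(abs(X-.617)<.05)&(abs(Y+.147)<.05)
for a,b in [(.055,.0665),(.055,.073),(.073,.09)]:
    m=loc&(Z>a)&(Z<b);print(a,m.sum(),rect(C[m]) if m.sum()>5 else'')
```

```text
[ 0.61701303 -0.1476636   0.10448351] [ 3.14013079e+00 -9.49305542e-03  1.26302566e-03] [-6.61376813 -2.98345104 18.36699092] [-0.48153773  1.44013664 -0.02874281]
0.055 138 (array([ 619.8, -147.9]), 48.1, 38.1, -85.2)
0.055 252 (array([ 619.8, -147.9]), 48.1, 38.1, -85.2)
0.073 35 (array([ 615.7, -153.4]), 30.3, 15.5, -57.8)
```

Request:
arm_command:
  increments:
    - [0, 0, 0, 0, 0, 0.06, 0.004]
    - [0, 0, 0, 0, 0, 0.05, 0.004]
    - [0, 0, 0, 0, 0, 0.04, 0.004]
    - [0, 0, 0, 0, 0, 0, 0.004]

```text
t: 41.42
tcp_pos: [0.6169, -0.1477, 0.1045]
ee_rot: [3.13, -0.246, 0.001]
ft_force: [-7.8, -2.0, 19.3]
finger_gap: 0.134
```

```bash
cat > tq.py <<'E'
from h import *
from meas import rect
s=snapshot('side'); o=ctrl.observe();print(o['tcp_pos'],o['ee_rot'],o['ft_force'],o['ft_torque'])
C=cloud(s);X,Y,Z=[C[...,i] for i in range(3)];loc=(abs(X-.617)<.05)&(abs(Y+.147)<.05)
for a,b in [(.055,.0665),(.085,.14)]:
    m=loc&(Z>a)&(Z<b);print(a,m.sum(),rect(C[m]) if m.sum()>5 else'',C[m][:,2].max())
save('last',s['img'])
E
python3 tq.py
```

```text
[ 0.61683514 -0.14767578  0.10445701] [ 3.13070349e+00 -2.43578376e-01  8.66364817e-04] [-6.81039538 -2.87720631 18.119365  ] [-0.49153402  1.60276752 -0.02142032]
0.055 125 (array([ 620. , -147.3]), 49.3, 37.4, 88.9) 0.06648793361680949
0.085 269 (array([ 620.6, -150.6]), 41.2, 34.1, 24.7) 0.13991857041185496
```

Request:
arm_command:
  increments:
    - [0, 0, 0, 0, 0, 0.04, 0.004]
    - [0, 0, 0, 0, 0, 0.03, 0.004]
    - [0, 0, 0, 0, 0, 0, 0.004]

```text
t: 41.72
tcp_pos: [0.6168, -0.1477, 0.1045]
ee_rot: [3.12, -0.354, 0.001]
ft_force: [-7.9, -2.3, 20.2]
finger_gap: 0.133
```

```bash
python3 tq.py
```

```text
[ 0.61677007 -0.14762508  0.10449735] [ 3.12036635e+00 -3.52531532e-01  7.48673341e-04] [-8.01397772 -1.77971243 19.37911988] [-0.5110544   1.60155399  0.00986798]
0.055 124 (array([ 620. , -147.6]), 49.4, 36.5, 84.9) 0.06648746703928354
0.085 265 (array([ 621.3, -152.3]), 35.5, 32.9, 38.9) 0.13997822681679462
```

Request:
arm_command:
  increments:
    - [0, 0, 0, 0, 0, 0, 0.03]
    - [0, 0, 0, 0, 0, 0, 0.03]
    - [0, 0, 0, 0, 0, 0, 0.03]
    - [0, 0, -0.02, 0, 0, 0, 0.03]
    - [0, 0, -0.03, 0, 0, 0, 0.03]
    - [0, 0, -0.03, 0, 0, 0, 0.03]
    - [0, 0, -0.03, 0, 0, 0, 0.03]
    - [0, 0, 0, 0, 0, 0, 0.03]

```text
t: 42.43
tcp_pos: [0.62, -0.1474, 0.2183]
ee_rot: [3.121, -0.352, 0.014]
ft_force: [1.3, 0.5, 1.5]
finger_gap: 0.354
```

```bash
python3 tq.py;python3 lidc.py 12
python3 - <<'E'
import cv2
cv2.imwrite('pics/j.png',cv2.resize(cv2.imread('pics/last.png')[130:330,250:450],(600,600)))
E
```

```text
[ 0.6188964  -0.147192    0.21554226] [ 3.12104903 -0.35243392  0.00956338] [-0.24749771  0.16630771 -0.38361866] [-0.02272042  0.03667587  0.01644389]
0.055 128 (array([ 619.6, -147.6]), 48.8, 36.8, 85.3) 0.06639957925592843
0.085 172 (array([ 619.7, -148.5]), 42.0, 12.2, 77.7) 0.1353609524719508
top black 35 (array([621.1,   1.8]), 14.0, 10.6, 3.5) 0.099
top black 38 (array([565. ,  35.3]), 13.7, 12.7, 7.0) 0.098
top black 230 (array([504.3, 187.3]), 99.3, 12.8, -89.0) 0.097
side black 158 (array([506.8, 186.4]), 102.8, 11.4, -88.8) 0.099
side black 57 (array([568.3,  33.2]), 17.0, 10.2, 87.1) 0.094
side wood 152 (array([ 577.8, -304. ]), 74.4, 22.8, 57.4) 0.031
side wood 144 (array([ 631.9, -298.9]), 40.9, 23.6, -86.8) 0.032
[ 0.61661269 -0.14667823  0.21183672]
```

View pics/j.png

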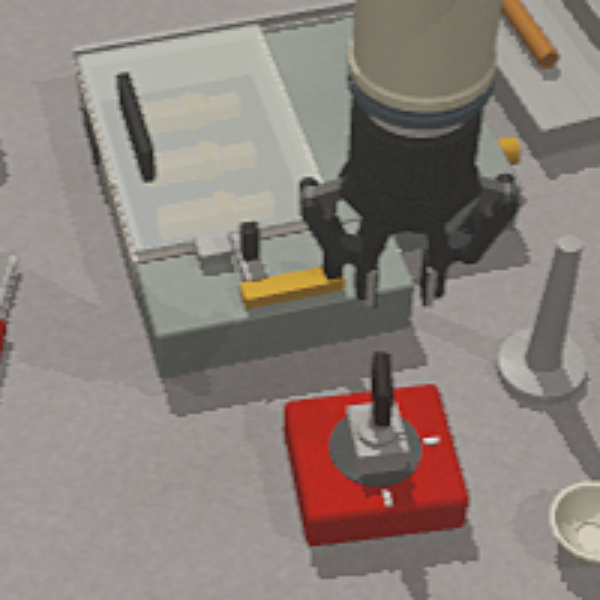

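Run:
```python
from h import *
s=snapshot('side');C=cloud(s);X,Y,Z=[C[...,i] for i in range(3)]
m=(abs(X-.619)<.025)&(abs(Y+.148)<.025)&(Z>.1)&(Z<.15)&(s['img'].max(2)<90)
zz=C[m][:,2];print(m.sum(),np.sort(zz)[-45:].round(4))
m0=np.load('side0.npz');C0=m0['C'];m=(abs(C0[...,0]-.607)<.03)&(abs(C0[...,1]+.313)<.03)&(C0[...,2]>.06)
print(np.sort(C0[m][:,2])[-45:].round(4))
for z in (.063,.067,.070):
  pass
# shoulder top ring (true .070 if seated), light grey
m=(abs(X-.619)<.02)&(abs(Y+.148)<.025)&(Z>.06)&(Z<.085);print(np.histogram(Z[m],np.arange(.06,.086,.002)))
```

```text
141 [0.1315 0.1315 0.1316 0.1317 0.1318 0.132  0.132  0.132  0.1321 0.1321
 0.1321 0.1322 0.1322 0.1322 0.1322 0.1323 0.1323 0.1324 0.1325 0.1325
 0.1325 0.1326 0.1326 0.1327 0.1327 0.1329 0.1329 0.133  0.133  0.1331
 0.1332 0.1333 0.1334 0.1336 0.1337 0.1338 0.134  0.134  0.134  0.1341
 0.1344 0.1344 0.1351 0.1358 0.136 ]
[0.0973 0.0974 0.0974 0.0974 0.0974 0.0974 0.0974 0.0974 0.0975 0.0975
 0.0975 0.0977 0.0977 0.0978 0.0978 0.0978 0.0978 0.0978 0.0979 0.0981
 0.0981 0.0981 0.0981 0.0981 0.0981 0.0982 0.0982 0.0982 0.0983 0.0983
 0.0984 0.0984 0.0986 0.0987 0.0988 0.0988 0.0991 0.0991 0.0991 0.0994
 0.0995 0.0996 0.1    0.1001 0.1009]
(array([ 5, 23, 52, 62, 36, 43, 27,  8,  2,  2,  3,  0]), array([0.06 , 0.062, 0.064, 0.066, 0.068, 0.07 , 0.072, 0.074, 0.076,
       0.078, 0.08 , 0.082, 0.084]))
```

```bash
python3 -c "
from workcell import ctrl
print(ctrl.observe()['t'],ctrl.close_job())"
```

```text
the job is handed in; nothing more can be done
42.6333 None
```

The job is done and handed in at about 42.6 s of the allowed 210 s. The interface reports no verdict, so these are my own last checks.

I pushed the keeper aside, drew the bolt and opened the lid. The three wooden clamps present went flat into the chamber; I left the blue and turquoise look-alikes alone and found no fourth clamp. I then shut the lid, pushed the bolt and keeper home, and seated and turned the key.

| Check | Last measurement |
|---|---|
| Clamps | all three seen lying flat through the shut lid |
| Lid bar | within 1 mm of its starting position |
| Bolt knob | within 1 mm of its starting position |
| Keeper knob | about 4 mm past its starting position, on the closed side |
| Key height | bow top at about 132 mm against 131 mm nominal, so fully in |
| Key position | upright, within about 1 mm of the switch axis |
| Turret | about 95° clockwise, along the unit's y axis |
| Key blade | about 0.12 rad past the unit's y axis (limit 0.22), from play in the slot |

- **Camera disagreement:** the two cameras differed by about 4 mm, so I used their averages.
- **Stop not felt:** I saw no clear torque rise at the START stop, so the final angle was judged from the camera.
- **Bystanders:** I did not measure them again at the end, but I saw and felt no contact with any of them.

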